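# Transfer line samples to the retention tray in order

## Robot

A 6-joint arm with a two-finger parallel gripper is mounted at the origin on the work surface. World frame = base frame: x ahead of the robot, y to its left, z up, the work surface at z = 0. Lengths are in mm, angles in rad, forces in N, time in s.
With the tool pointing down it reaches from about 275 to 1000 mm from the base axis. Payload 8.4 kg.
Tool frame: the origin (TCP) lies midway between the tips of the shut fingers; the grasp point (between the pads) lies 19 mm behind it; z points along the fingers, x is the direction in which the jaws open and shut, and the axes are right-handed (so a half turn about z gives the same grasp; the last joint's range is limited). The gripper opens to 85 mm and grips with 20 to 120 N. Pads are 22 mm wide; open, the fingers measure 114 mm over their backs; the gripper's body (76 mm by 85 mm) begins 54 mm behind the grasp point. The pads swing forward as they close: fully open they stand 13 mm farther back than shut.
Start: joints at [-1.223, 0.353, 1.633, -0, 1.155, -0.002], TCP at [214.192, -587.154, 231.281] pointing down, gripper open.
Joint ranges: [-2.63, 2.63], [-0.92, 2.1], [0.06, 2.66], [-1.3, 4.44], [0, 2.69], [-3.02, 3.02]. Speed limits (rad/s): [2.22, 2.22, 2.79, 3.14, 3.14, 3.14].

## Interface

Orientations are given as [roll, pitch, yaw] about the fixed x, y, z axes, in that order (R = Rz(yaw) Ry(pitch) Rx(roll)).
In Python, from rig import sense, grab_frame, camera_model, job gives the robot as it stands.
- The arm moves only by the tool arm_command, never from a script. Its argument "plan" is a list of rows, each an object with "translation": the shift along the tool's x, y, z in cm, a list of three; "twist": the turn about the tool's z in rad; "gripper": the opening, from 0 (shut) to 1 (fully open). A call has exactly 5 rows; each row is the pose to reach, as a shift and turn from the pose measured when the call began, along the tool's axes at that moment; what a row does not reach only later rows make up. A row lasts 1/12 s, in which the tool goes at most 41.7 mm and 7.16 degrees, less where a joint would pass 70% of its speed; a pose out of reach is approached as far as the arm can. A call with a gripper value outside its range is refused whole. The fingers move at their own pace and stop on an object; "squeeze" is the grip in N (left out, the last holds). Time passes only in rows, so rows that repeat a pose let the fingers close, or fill a call up. It gives the time, the measured TCP pose, the force and the opening at its end, in the units of the state.
- sense(): the state, without advancing time (a new reading comes with each control period).
- grab_frame(name): name is "scene" or "top" or "wrist"; returns the picture (480x640x3 uint8, blue, green, red); there is no depth.
- camera_model(name): a dict with "fx", "fy", "cx", "cy" (pixels), "pose" (4x4, takes a point from camera to world coordinates). Camera axes: x right, y down, z forward; pixel columns grow to the right and rows downward; lengths in mm; the calibration is good to about 2 mm. A picture is of the moment at which its call begins: read the wrist's pose just before it. camera_model takes no time and is no camera call; for the wrist camera it gives the pose at the moment of the call.
- job.sign_off(): hands the job in, once; it reports no verdict.
The state is a dict: "clock": time; "qpos": joint angles; "qvel": joint speeds; "joint_efforts": joint torques, N m; "eef_pos": TCP position; "tcp_rot": TCP orientation; "contact_force": force on the tool from outside, world axes, zero at the start; "wrist_torque": the same for the moment, N m; "opening": opening from 0.0 (shut) to 1.0 (fully open).
Only numpy, scipy, OpenCV 4.12 (cv2) and the standard library are available. Lean on these libraries where they do the work, as an engineer would, in place of code of your own. Each camera call takes 0.05 s, during which the arm holds its last target.

## Task

The steel tray holds one sample from each of four filling lines, and only its place in the row, counted from the tray's black handle, tells which line it came from. Move all four bottles into the empty white tray, one in each pocket, in the same order counted from the white tray's own handle, so that the bottle nearest the handle is again nearest the handle. Leave every bottle standing upright in its pocket, and do not tip any over on the way.

Things in the scene. Friction and masses are not known exactly. Their poses are not given: they have to be found in the camera images.
- tall_center (a point): Tall slender round amber glass bottle, 38 mm diameter, 100 mm high. Heights over its underside: body to 56 mm, sloping shoulder to 70, neck 20 mm thick, brass cap 26 mm diameter from 74 to 100. 0.1 to 0.19 kg. Point on its axis half-way up, 50 mm over the underside; z up through the cap. Starts upright in a pocket of the steel tray.
- small_center (a point): Smallest bottle: round amber glass, 32 mm diameter, 70 mm high. Heights over its underside: body to 36 mm, sloping shoulder to 46, neck 18 mm thick, brass cap 22 mm diameter from 48 to 70. 0.05 to 0.1 kg. Point on its axis half-way up, 35 mm over the underside; z up through the cap. Starts upright in a pocket of the steel tray.
- jar_center (a point): Squat wide round amber glass jar, 50 mm diameter, 64 mm high. Heights over its underside: body to 42 mm, brass cap 50 mm diameter, as wide as the body, from 42 to 64. 0.11 to 0.2 kg. Point on its axis half-way up, 32 mm over the underside; z up through the cap. Starts upright in a pocket of the steel tray.
- square_center (a point): Square amber glass bottle, 40 x 40 mm, 84 mm high. Heights over its underside: square body to 50 mm, shoulder to 58, neck 22 mm thick, round brass cap 29 mm diameter from 61 to 84. 0.12 to 0.21 kg. Point on its axis half-way up, 42 mm over the underside; z up through the cap, x and y square to its flat sides. Starts upright in a pocket of the steel tray.
- steel_tray: Sampling tray, bright steel, holds the bottles at the start. Fixed, 316 x 82 mm, four pockets in a row. Origin on the bench under its middle; x along the row towards its black handle, z up; any yaw. Pocket centres at x = 117 mm (first, by the handle), 39, -39, -117, y = 0. Bottles stand on rubber pads whose tops are 10 mm above the bench; walls reach 20 mm.
- white_tray: Retention tray, white plastic, empty, fixed, built as the steel tray: origin on the bench under its middle, x along the row towards its black handle. Pocket centres at x = 117 mm (first, by the handle), 39, -39, -117, y = 0; 74 x 74 mm inside, walls 4 mm thick reach 20 mm above the bench, rubber pads 10 mm. The handle, 17 mm high, sticks out 32 mm past x = 158.
- pad_tall: Pale grey rubber pad, 68 x 68 x 4 mm, lining the steel tray's pocket in which the tall bottle stands at the start; fixed there. Origin at the centre of its underside, 6 mm above the bench; axes as the steel tray's.
- pad_small: Pale grey rubber pad, 68 x 68 x 4 mm, lining the steel tray's pocket in which the small bottle stands at the start; fixed there. Origin at the centre of its underside, 6 mm above the bench; axes as the steel tray's.
- pad_jar: Pale grey rubber pad, 68 x 68 x 4 mm, lining the steel tray's pocket in which the jar stands at the start; fixed there. Origin at the centre of its underside, 6 mm above the bench; axes as the steel tray's.
- pad_square: Pale grey rubber pad, 68 x 68 x 4 mm, lining the steel tray's pocket in which the square bottle stands at the start; fixed there. Origin at the centre of its underside, 6 mm above the bench; axes as the steel tray's.
Mind the look-alikes: they are no part of the job. Leave any green look-alike of the part that bears square_center alone.

How it is judged:
By the outcome, as a careful person would: the job done as asked, in the order asked, and still so for the second after the job is handed in, with the robot touching nothing.
It also fails if it takes over 104 s, if anything falls off the work surface, if the arm or the gripper's body presses on something with over 40 N, if the wrist force passes 120 N, or if a joint passes its speed limit or range.

## Working session

There is one attempt and no reset: what is moved stays moved. The work goes in short steps, Python scripts to look and compute and a tool call to move; the robot and the scene stay as the last step left them, time stands still between calls to the robot, and variables do not carry over. Pictures are saved under pics/ and viewed, and the job is handed in when it is done.

Besides the shell and the picture viewer there is one more tool, called after "Call:" as name(argument=value, ...) on one line, values as JSON. arm_command: Moves the arm, as the interface text tells. Its arguments: {"type":"object","properties":{"plan":{"type":"array","items":{"type":"object","properties":{"translation":{"type":"array","items":{"type":"number"}},"twist":{"type":"number"},"gripper":{"type":"number"}}}},"squeeze":{"type":"number"}},"required":["plan"]}

```bash
mkdir -p pics; ls; python3 - <<'E'
from rig import sense, grab_frame, camera_model, job
import cv2
s=sense();print(s)
for n in ("scene","top"):
    cv2.imwrite(f"pics/{n}0.png",grab_frame(n)); print(n,camera_model(n))
E
```

```text
pics
{'clock': 0.0, 'qpos': array([-1.22340124e+00,  3.53645933e-01,  1.63414403e+00,  1.17810706e-05,
        1.15518116e+00, -2.40432814e-03]), 'qvel': array([-0.00105721, -0.0002506 ,  0.00132143,  0.00029764, -0.00127721,
       -0.00121169]), 'joint_efforts': array([-3.07400978e-04, -6.05255485e+01, -3.42062795e+01,  1.31449456e-04,
        9.45640204e-03, -1.20359752e-05]), 'eef_pos': array([ 214.0324132 , -586.70349703,  230.55882155]), 'tcp_rot': array([-3.14157857e+00,  1.37844426e-03, -1.22100166e+00]), 'contact_force': array([-0.58306177,  0.47554024, -0.04310073]), 'wrist_torque': array([-0.01507548,  0.04129673, -0.03061454]), 'opening': 0.9994059935487695}
scene {'fx': 591.2386827976046, 'fy': 591.2386827976046, 'cx': 326.6362449815465, 'cy': 237.02603439961348, 'pose': array([[ 6.90499175e-01,  5.17024608e-01, -5.05862081e-01,
         1.07622510e+03],
       [ 7.23293644e-01, -5.00840464e-01,  4.75399973e-01,
        -4.91266654e+02],
       [-7.56271493e-03, -6.94150117e-01, -7.19790539e-01,
         7.89983019e+02],
       [ 0.00000000e+00,  0.00000000e+00,  0.00000000e+00,
         1.00000000e+00]])}
top {'fx': 440.24544432933146, 'fy': 440.24544432933146, 'cx': 323.3537098870453, 'cy': 233.47401253074105, 'pose': array([[-2.34536441e-02, -9.98893638e-01,  4.07606099e-02,
         5.42383347e+02],
       [-9.99626651e-01,  2.28601702e-02, -1.49656526e-02,
        -3.85194687e+01],
       [ 1.40173007e-02, -4.10963910e-02, -9.99056856e-01,
         8.54597414e+02],
       [ 0.00000000e+00,  0.00000000e+00,  0.00000000e+00,
         1.00000000e+00]])}
```

View pics/scene0.png

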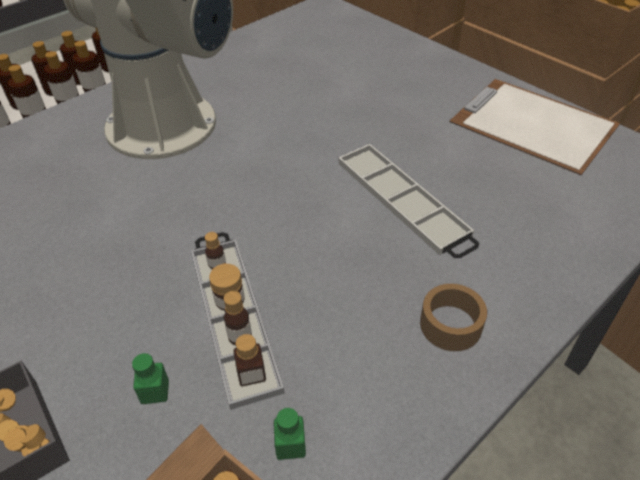

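View pics/top0.png

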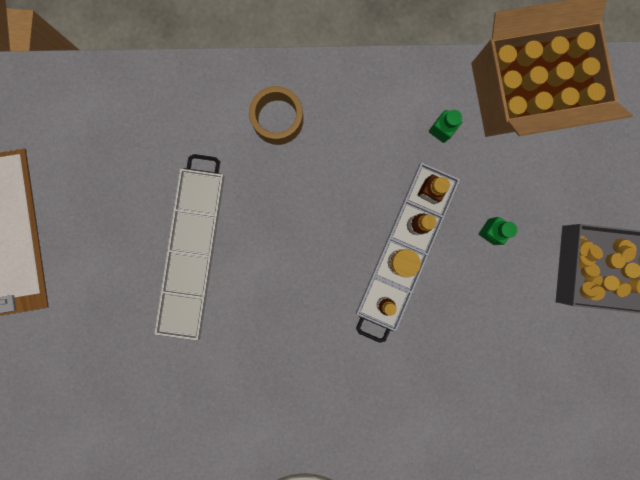

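The top picture shows the empty white tray on the left, with its handle at (204,163). The filled tray is on the right, with its handle at (374,330). Counted from that handle the order is small (388,307), jar (405,263), tall (425,224), square (437,187). The green look-alikes at (447,125) and (498,231) stay where they are. Next I measure.

```bash
cat > h.py <<'E'
import numpy as np, cv2
from rig import sense, grab_frame, camera_model, job
def ray(n,uv,z,M=None):
    M=M or camera_model(n);P=M['pose']
    d=P[:3,:3]@np.array([(uv[0]-M['cx'])/M['fx'],(uv[1]-M['cy'])/M['fy'],1.])
    return P[:3,3]+d*(z-P[2,3])/d[2]
E
python3 - <<'E'
from h import *
im=cv2.imread('pics/top0.png')
hsv=cv2.cvtColor(im,cv2.COLOR_BGR2HSV)
cap=((hsv[...,0]>10)&(hsv[...,0]<28)&(hsv[...,1]>150)&(hsv[...,2]>110)).astype(np.uint8)*255
cap[:, :350]=0; cap[:,465:]=0; cap[:150]=0
n,l,st,c=cv2.connectedComponentsWithStats(cap)
for i in range(1,n):
    if st[i,4]>15: print(st[i],c[i])
cv2.imwrite('pics/crop1.png',cv2.resize(im[140:350,350:470],None,fx=2.8,fy=2.8,interpolation=cv2.INTER_CUBIC))
cv2.imwrite('pics/crop2.png',cv2.resize(im[145:345,145:235],None,fx=3,fy=3,interpolation=cv2.INTER_CUBIC))
# trays
g=((hsv[...,1]<60)&(hsv[...,2]>125)).astype(np.uint8)*255
g=cv2.morphologyEx(g,cv2.MORPH_CLOSE,np.ones((5,5)))
for x0,x1 in((140,240),(350,470)):
    m=g.copy();m[:,:x0]=0;m[:,x1:]=0
    cs,_=cv2.findContours(m,cv2.RETR_EXTERNAL,cv2.CHAIN_APPROX_NONE)
    k=max(cs,key=cv2.contourArea); r=cv2.minAreaRect(k);b=cv2.boxPoints(r)
    W=np.array([ray('top',p,20) for p in b]);print(r,W.round(1).tolist(),[np.linalg.norm(W[i]-W[i-1]).round(1) for i in range(4)],W.mean(0))
E
```

```text
[434 178  15  15 188] [440.90425532 184.73404255]
[422 215  14  15 159] [428.1509434  221.64779874]
[393 250  28  26 574] [405.95470383 262.78745645]
[384 302  12  13 111] [389.64864865 308.42342342]
((187.88441467285156, 254.25146484375), (44.552757263183594, 169.01156616210938), 8.746161460876465) [[394.9, 271.8, 20.0], [708.5, 220.9, 20.0], [693.8, 137.6, 20.0], [380.2, 190.0, 20.0]] [np.float64(83.2), np.float64(317.7), np.float64(84.5), np.float64(317.9)] [544.35317311 205.08996122  20.        ]
((408.8534851074219, 246.50863647460938), (43.72504806518555, 165.1835174560547), 23.198591232299805) [[423.5, -109.4, 20.0], [709.2, -241.9, 20.0], [674.4, -318.0, 20.0], [389.3, -184.4, 20.0]] [np.float64(82.4), np.float64(315.0), np.float64(83.7), np.float64(314.9)] [ 549.09584246 -213.43345511   20.        ]
```

```bash
python3 -c "
import cv2,numpy as np
a=cv2.imread('pics/crop1.png');b=cv2.imread('pics/crop2.png');h=max(a.shape[0],b.shape[0])
p=lambda i:cv2.copyMakeBorder(i,0,h-i.shape[0],0,0,0)
o=np.hstack([p(a),p(b)])[:600];cv2.imwrite('pics/crops.png',o);print(o.shape)"
```

```text
(600, 606, 3)
```

View pics/crops.png

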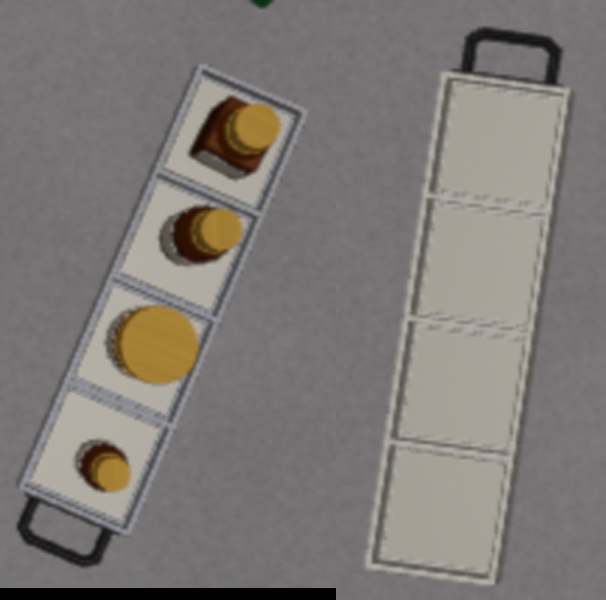

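The trays measure 317x83 mm against 316x82 given, so they fit. In the crop the bottles from the handle are small, jar, tall, square (amber). I'll grip the brass caps, with the jaws across the row. Next I locate the caps in both views.

```bash
python3 - <<'E'
from h import *
T=dict(small=80,jar=74,tall=110,square=94)
D=dict(small=22,jar=50,tall=26,square=29)
a=np.deg2rad; yaw=np.arctan2(133.1,-285.4);u=np.array([np.cos(yaw),np.sin(yaw)]);C=np.array([549.1,-213.4])
im=cv2.imread('pics/top0.png');hsv=cv2.cvtColor(im,cv2.COLOR_BGR2HSV)
m=((hsv[...,0]>10)&(hsv[...,0]<28)&(hsv[...,1]>150)&(hsv[...,2]>110)).astype(np.uint8)
for k,p in dict(square=(440,184),tall=(428,221),jar=(406,263),small=(389.6,308.4)).items():
    n,l,st,c=cv2.connectedComponentsWithStats(m)
    i=l[int(p[1]),int(p[0])]; 
    W=ray('top',c[i],T[k])[:2]; d=W-C
    dia=2*np.sqrt(st[i,4]/np.pi)*(854-T[k])/440
    print(k,W.round(1),'dia',dia.round(1),D[k],'row',(d@u).round(1),'across',(d@[-u[1],u[0]]).round(1))
im=cv2.imread('pics/scene0.png');hsv=cv2.cvtColor(im,cv2.COLOR_BGR2HSV)
# expected top centre in scene picture
M=camera_model('scene');P=M['pose']
cv2.imwrite('pics/sc.png',cv2.resize(im[225:410,180:290],None,fx=3.2,fy=3.2,interpolation=cv2.INTER_CUBIC))
def proj(w):
    q=P[:3,:3].T@(np.array(w)-P[:3,3]);return q[0]/q[2]*M['fx']+M['cx'],q[1]/q[2]*M['fy']+M['cy']
M2=M
im3=cv2.imread('pics/sc.png')
mt=cv2.imread('pics/top0.png');h2=cv2.cvtColor(mt,cv2.COLOR_BGR2HSV)
n,l,st,c=cv2.connectedComponentsWithStats(m)
for k,p in dict(square=(440,184),tall=(428,221),jar=(406,263),small=(389.6,308.4)).items():
    i=l[int(p[1]),int(p[0])];W=ray('top',c[i],T[k]);x,y=proj(W)
    cv2.circle(im3,(int((x-180+.5)*3.2),int((y-225+.5)*3.2)),3,(255,0,0),-1)
    x,y=proj([W[0],W[1],10]);cv2.circle(im3,(int((x-180+.5)*3.2),int((y-225+.5)*3.2)),3,(0,255,0),-1)
cv2.imwrite('pics/sc2.png',im3)
E
```

```text
square [ 653.8 -256.9] dia 26.7 29 row -113.2 across -4.9
tall [ 588.8 -228.3] dia 24.1 26 row -42.3 across -3.3
jar [ 518.8 -195.5] dia 47.9 50 row 35.0 across -3.4
small [ 439.9 -163.2] dia 20.9 22 row 120.2 across 0.7
```

View pics/sc2.png

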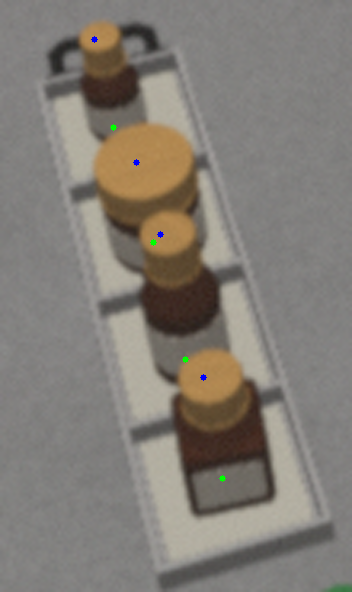

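The scene view agrees with the top view to within about 3 mm, with a constant offset. I'll refine with the wrist camera from above the tray.

```bash
cat >> h.py <<'E'
from scipy.spatial.transform import Rotation as Ro
def go(x,y,z,yaw):
    s=sense();R=Ro.from_euler('xyz',s['tcp_rot']);t=R.inv().apply(np.array([x,y,z])-s['eef_pos'])/10
    tx=R.as_matrix()[:,0];cur=np.arctan2(tx[1],tx[0]);d=(np.deg2rad(yaw)-cur+np.pi)%(2*np.pi)-np.pi
    print('shift cm',t.round(2),'twist',round(-d,3),'clock',round(s['clock'],2),'tilt',np.round(R.as_matrix()[:,2],3),'pos',s['eef_pos'].round(1),'open',round(s['opening'],3),'F',s['contact_force'].round(1))
E
python3 -c "
from h import *
go(500,-200,250,-115)"
```

```text
shift cm [-26.53 -40.12  -1.9 ] twist 0.786 clock 0.1 tilt [-0.     0.001 -1.   ] pos [ 214.1 -586.8  230.6] open 1.004 F [ 0.6 -1.1 -0.5]
```

Call:
arm_command(plan=[{"translation":[-26.5,-40.1,-1.9],"twist":0.786,"gripper":1},{"translation":[-26.5,-40.1,-1.9],"twist":0.786,"gripper":1},{"translation":[-26.5,-40.1,-1.9],"twist":0.786,"gripper":1},{"translation":[-26.5,-40.1,-1.9],"twist":0.786,"gripper":1},{"translation":[-26.5,-40.1,-1.9],"twist":0.786,"gripper":1}], squeeze=35)

```text
clock: 0.52
eef_pos: [334.1, -424.2, 238.9]
tcp_rot: [3.141, 0.001, -1.829]
contact_force: [0.3, -0.3, -1.2]
opening: 1.0
```

```bash
python3 -c "
from h import *
go(500,-200,250,-115)"
```

```text
shift cm [-25.92 -10.31  -1.09] twist 0.178 clock 0.52 tilt [-0.001  0.001 -1.   ] pos [ 334.1 -424.2  238.9] open 1.0 F [ 0.3 -0.3 -1.2]
```

Call:
arm_command(plan=[{"translation":[-25.9,-10.3,-1.1],"twist":0.178,"gripper":1},{"translation":[-25.9,-10.3,-1.1],"twist":0.178,"gripper":1},{"translation":[-25.9,-10.3,-1.1],"twist":0.178,"gripper":1},{"translation":[-25.9,-10.3,-1.1],"twist":0.178,"gripper":1},{"translation":[-25.9,-10.3,-1.1],"twist":0.178,"gripper":1}])

```text
clock: 0.93
eef_pos: [455.6, -259.3, 247.1]
tcp_rot: [3.14, 0.001, -2.007]
contact_force: [0.6, -0.8, -0.7]
opening: 0.998
```

Call:
arm_command(plan=[{"translation":[-5,-2,0],"twist":0,"gripper":1},{"translation":[-5,-2,0],"twist":0,"gripper":1},{"translation":[-5,-2,0],"twist":0,"gripper":1},{"translation":[-5,-2,0],"twist":0,"gripper":1},{"translation":[-5,-2,0],"twist":0,"gripper":1}])

```text
clock: 1.35
eef_pos: [493.9, -223.2, 246.7]
tcp_rot: [3.139, 0.0, -2.007]
contact_force: [-1.1, 0.9, 0.2]
opening: 1.001
```

```bash
python3 -c "
from h import *
go(500,-200,250,-115)
M=camera_model('wrist');cv2.imwrite('pics/w1.png',grab_frame('wrist'));print(M)
np.save('w1.npy',M,allow_pickle=True)"
```

```text
shift cm [-2.36  0.43 -0.33] twist -0.0 clock 1.35 tilt [-0.002  0.001 -1.   ] pos [ 493.9 -223.2  246.7] open 1.001 F [-1.1  0.9  0.2]
{'fx': 367.3696395567588, 'fy': 367.3696395567588, 'cx': 319.7661869845347, 'cy': 242.22318446477237, 'pose': array([[-4.22884451e-01, -8.67631415e-01, -2.61504242e-01,
         5.61369011e+02],
       [-9.06181868e-01,  4.04326286e-01,  1.23913988e-01,
        -2.53545662e+02],
       [-1.77862934e-03,  2.89371701e-01, -9.57215156e-01,
         3.87956428e+02],
       [ 0.00000000e+00,  0.00000000e+00,  0.00000000e+00,
         1.00000000e+00]])}
```

View pics/w1.png

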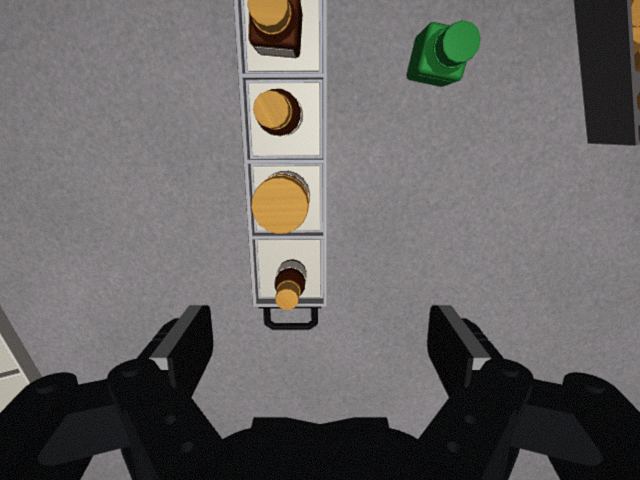

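The wrist view shows small cap (287,298), jar (280,205), tall (272,110), square (269,10, cut at the edge) and the white tray's edge at the left. Next I compute positions.

```bash
python3 - <<'E'
from h import *
M=np.load('w1.npy',allow_pickle=True).item()
im=cv2.imread('pics/w1.png');hsv=cv2.cvtColor(im,cv2.COLOR_BGR2HSV)
m=((hsv[...,0]>10)&(hsv[...,0]<28)&(hsv[...,1]>140)&(hsv[...,2]>170)).astype(np.uint8)
n,l,st,c=cv2.connectedComponentsWithStats(m)
for k,p,z in (('square',(269,10),94),('tall',(272,108),110),('jar',(280,205),74),('small',(287,296),80)):
    i=l[p[1],p[0]];print(k,st[i],c[i].round(1),ray('w',c[i],z,M).round(1), 'dia',st[i,2]*(388-z)/367)
E
```

```text
square [248   0  39  25 783] [267.4  10.2] [ 650.8 -254.2   94. ] dia 31.242506811989102
tall [254  91  34  37 960] [270.4 108.8] [ 590.3 -227.7  110. ] dia 25.754768392370572
jar [ 252  178   57   55 2382] [279.3 205.3] [ 520.7 -195.3   74. ] dia 48.76839237057221
small [276 290  22  20 342] [286.5 299. ] [ 440.7 -162.9   80. ] dia 18.463215258855588
```

```bash
python3 -c "
from h import *
go(441,-162.5,130,-115)"
```

```text
shift cm [-3.28  7.34 11.7 ] twist -0.001 clock 1.4 tilt [-0.002  0.001 -1.   ] pos [ 493.8 -223.4  246.8] open 0.999 F [0.4 0.2 0.2]
```

Call:
arm_command(plan=[{"translation":[-3.28,7.34,11.7],"twist":0,"gripper":0.6},{"translation":[-3.28,7.34,11.7],"twist":0,"gripper":0.6},{"translation":[-3.28,7.34,11.7],"twist":0,"gripper":0.6},{"translation":[-3.28,7.34,11.7],"twist":0,"gripper":0.6},{"translation":[-3.28,7.34,11.7],"twist":0,"gripper":0.6}])

```text
clock: 1.82
eef_pos: [435.9, -161.3, 126.8]
tcp_rot: [3.131, -0.0, -2.01]
contact_force: [-1.2, -0.3, -0.5]
opening: 0.596
```

Call:
arm_command(plan=[{"translation":[0,0,0],"twist":0,"gripper":0.6},{"translation":[0,0,0],"twist":0,"gripper":0.6},{"translation":[0,0,0],"twist":0,"gripper":0.6},{"translation":[0,0,0],"twist":0,"gripper":0.6},{"translation":[0,0,0],"twist":0,"gripper":0.6}])

```text
clock: 2.23
eef_pos: [436.9, -162.0, 127.7]
tcp_rot: [3.133, -0.0, -2.01]
contact_force: [0.9, -0.8, -0.1]
opening: 0.599
```

```bash
python3 -c "
from h import *
go(441,-162.5,58,-115)
cv2.imwrite('pics/w2.png',grab_frame('wrist'))"
```

```text
shift cm [-0.13 -0.45  6.97] twist -0.003 clock 2.23 tilt [-0.007  0.003 -1.   ] pos [ 436.9 -162.   127.7] open 0.599 F [ 0.9 -0.8 -0.1]
```

View pics/w2.png

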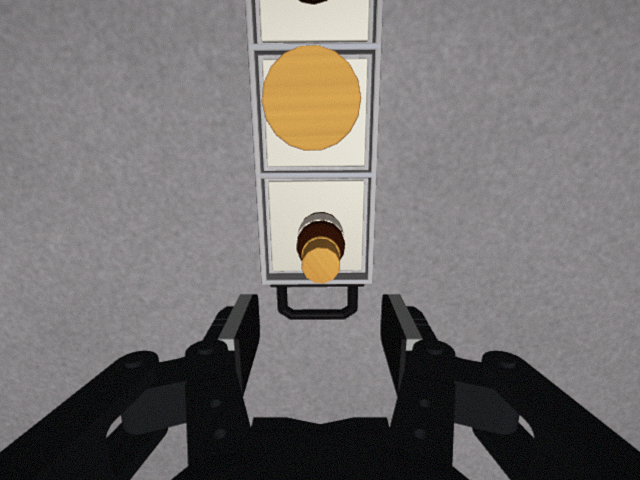

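The small cap sits centred between the jaws (column 321 against about 320). I go down to it.

Call:
arm_command(plan=[{"translation":[-0.13,-0.5,1],"twist":0,"gripper":0.6},{"translation":[-0.13,-0.5,2],"twist":0,"gripper":0.6},{"translation":[-0.13,-0.5,3],"twist":0,"gripper":0.6},{"translation":[-0.13,-0.5,3],"twist":0,"gripper":0.6},{"translation":[-0.13,-0.5,3],"twist":0,"gripper":0.6}])

```text
clock: 2.7
eef_pos: [440.6, -162.3, 96.3]
tcp_rot: [3.13, -0.0, -2.01]
contact_force: [-0.3, 0.2, 0.2]
opening: 0.598
```

```bash
python3 -c "
from h import *
go(441,-162.5,57,-115)"
```

```text
shift cm [ 0.   -0.09  3.93] twist -0.003 clock 2.7 tilt [-0.01   0.005 -1.   ] pos [ 440.6 -162.3   96.3] open 0.598 F [-0.3  0.2  0.2]
```

Call:
arm_command(plan=[{"translation":[0,-0.1,1.5],"twist":0,"gripper":0.6},{"translation":[0,-0.1,3],"twist":0,"gripper":0.6},{"translation":[0,-0.1,3.8],"twist":0,"gripper":0.6},{"translation":[0,-0.1,3.8],"twist":0,"gripper":0.6},{"translation":[0,-0.1,3.8],"twist":0,"gripper":0.6}])

```text
clock: 3.12
eef_pos: [441.0, -162.4, 58.2]
tcp_rot: [3.129, -0.0, -2.01]
contact_force: [0.3, 0.8, -0.1]
opening: 0.6
```

```bash
python3 -c "
from h import *
go(441,-162.5,57,-115)
cv2.imwrite('pics/w3.png',grab_frame('wrist'));cv2.imwrite('pics/s3.png',grab_frame('scene')[180:330,120:320].repeat(4,0).repeat(4,1))"
```

```text
shift cm [ 0.   -0.01  0.12] twist -0.003 clock 3.12 tilt [-0.011  0.005 -1.   ] pos [ 441.  -162.4   58.2] open 0.6 F [ 0.3  0.8 -0.1]
```

View pics/s3.png

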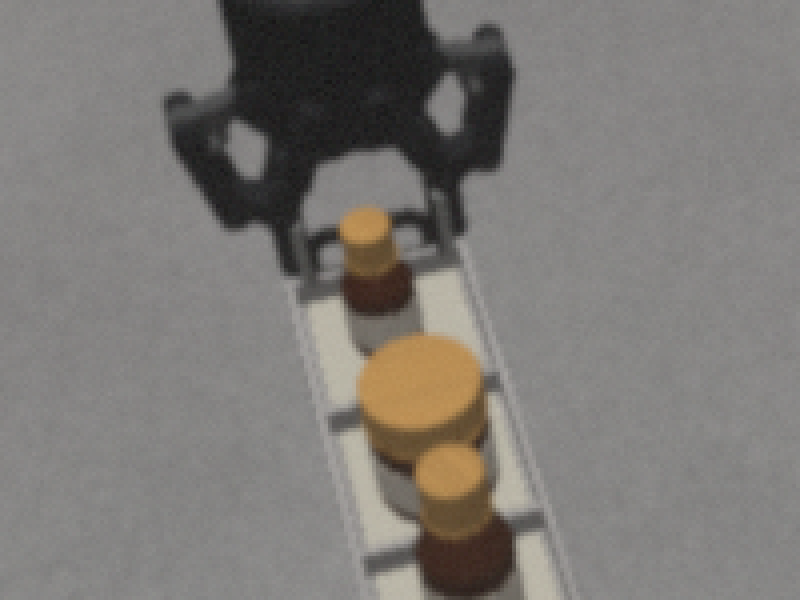

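View pics/w3.png

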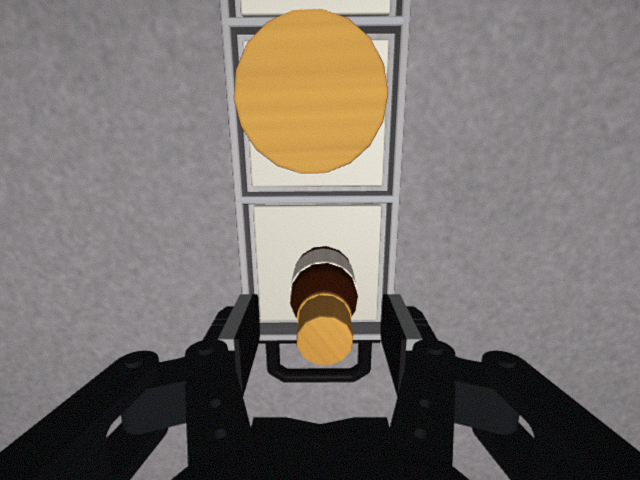

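The wrist view shows the cap at column 325 against the jaw middle at 320.5, about 2 mm off. I shift +0.15 cm in tool x and then close.

Call:
arm_command(plan=[{"translation":[0.17,0,0.1],"twist":0,"gripper":0.6},{"translation":[0.17,0,0.1],"twist":0,"gripper":0.4},{"translation":[0.17,0,0.1],"twist":0,"gripper":0.3},{"translation":[0.17,0,0.1],"twist":0,"gripper":0.15},{"translation":[0.17,0,0.1],"twist":0,"gripper":0.1}], squeeze=30)

```text
clock: 3.63
eef_pos: [441.1, -164.4, 58.4]
tcp_rot: [3.132, -0.0, -2.01]
contact_force: [-1.9, -0.5, 6.7]
opening: 0.245
```

```bash
python3 -c "
from h import *
go(441,-162.5,57,-115)
cv2.imwrite('pics/w4.png',grab_frame('wrist'))"
```

```text
shift cm [-0.16  0.09  0.14] twist -0.003 clock 3.63 tilt [-0.009  0.004 -1.   ] pos [ 441.1 -164.4   58.4] open 0.245 F [-1.9 -0.5  6.7]
```

View pics/w4.png

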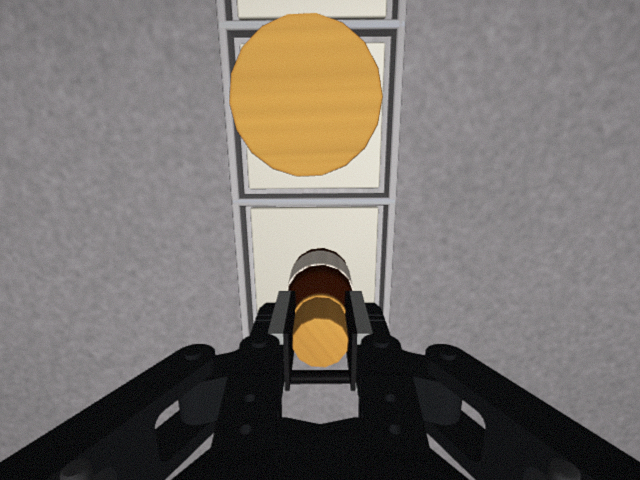

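The small cap is gripped: opening 0.245 is about 21 mm. Now I lift it.

Call:
arm_command(plan=[{"translation":[0,0,-1],"twist":0,"gripper":0.1},{"translation":[0,0,-3],"twist":0,"gripper":0.1},{"translation":[0,0,-6],"twist":0,"gripper":0.1},{"translation":[0,0,-9],"twist":0,"gripper":0.1},{"translation":[0,0,-12],"twist":0,"gripper":0.1}])

```text
clock: 4.1
eef_pos: [441.7, -164.6, 180.1]
tcp_rot: [3.131, -0.0, -2.01]
contact_force: [0.4, -0.2, -1.7]
opening: 0.24
```

```bash
python3 -c "
from h import *
go(659.8,186.1,190,-99.4)
cv2.imwrite('pics/s5.png',grab_frame('scene')[100:350,120:320].repeat(2,0).repeat(2,1))"
```

```text
shift cm [-41.02  -4.82  -1.04] twist -0.275 clock 4.1 tilt [-0.009  0.004 -1.   ] pos [ 441.7 -164.6  180.1] open 0.24 F [ 0.4 -0.2 -1.7]
```

View pics/s5.png

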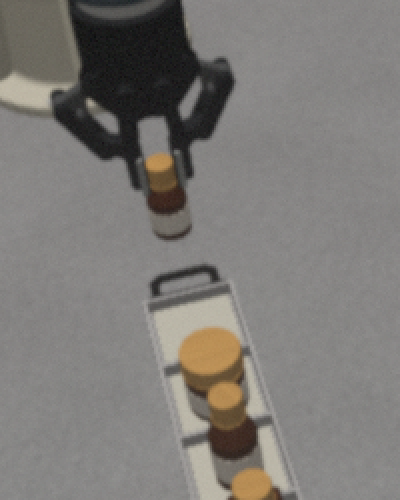

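The small bottle is up and hangs straight. I carry it over.

Call:
arm_command(plan=[{"translation":[-2,-0.3,-0.2],"twist":-0.03,"gripper":0.1},{"translation":[-6,-0.7,-0.4],"twist":-0.06,"gripper":0.1},{"translation":[-10,-1.2,-0.6],"twist":-0.1,"gripper":0.1},{"translation":[-14,-1.7,-0.8],"twist":-0.14,"gripper":0.1},{"translation":[-18,-2.1,-1],"twist":-0.18,"gripper":0.1}])

```text
clock: 4.57
eef_pos: [541.0, -10.2, 196.4]
tcp_rot: [3.14, 0.001, -1.828]
contact_force: [1.0, -0.7, -0.0]
opening: 0.244
```

```bash
python3 -c "
from h import *
go(659.8,186.1,190,-99.4)"
```

```text
shift cm [-22.01  -6.49   0.65] twist -0.093 clock 4.57 tilt [-0.001  0.001 -1.   ] pos [541.  -10.2 196.4] open 0.244 F [ 1.  -0.7 -0. ]
```

Call:
arm_command(plan=[{"translation":[-5,-1.4,0.3],"twist":-0.03,"gripper":0.1},{"translation":[-10,-3,0.5],"twist":-0.06,"gripper":0.1},{"translation":[-15,-4.5,0.6],"twist":-0.09,"gripper":0.1},{"translation":[-19.5,-5.8,0.6],"twist":-0.093,"gripper":0.1},{"translation":[-22,-6.5,0.6],"twist":-0.093,"gripper":0.1}])

```text
clock: 4.98
eef_pos: [648.6, 168.3, 190.9]
tcp_rot: [3.14, 0.001, -1.735]
contact_force: [1.6, -0.4, 0.1]
opening: 0.242
```

```bash
python3 -c "
from h import *
go(659.8,186.1,80,-99.4)
cv2.imwrite('pics/w5.png',grab_frame('wrist'))"
```

```text
shift cm [-1.92 -0.83 11.09] twist 0.0 clock 4.98 tilt [-0.001  0.001 -1.   ] pos [648.6 168.3 190.9] open 0.242 F [ 1.6 -0.4  0.1]
```

View pics/w5.png

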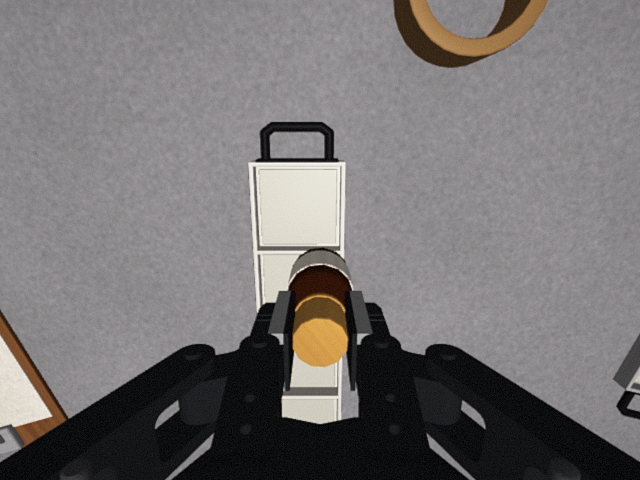

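```bash
python3 -c "
from h import *
for p in ((249.5,161),(345,161),(256,249),(343,249)): print(ray('wrist',p,20).round(1))
# tray-predicted corners
C=np.array([544.4,205.1]);a=np.deg2rad(-9.36);u=np.array([np.cos(a),np.sin(a)]);v=np.array([-u[1],u[0]])
for s in((158,41),(158,-41),(78,41),(78,-41)):print((C+s[0]*u+s[1]*v).round(1))
"
```

```text
[712.8 226.5  20. ]
[700.  147.9  20. ]
[636.6 237.3  20. ]
[624.2 160.6  20. ]
[707.  219.9]
[693.6 138.9]
[628.  232.9]
[614.7 152. ]
```

The arm was still settling when that picture was taken, so I re-measure once it is at rest.

```bash
python3 -c "
from h import *
go(659.8,186.1,130,-99.4)"
```

```text
shift cm [-1.21 -0.54  6.12] twist 0.001 clock 5.03 tilt [ 0.003  0.005 -1.   ] pos [652.4 174.7 191.1] open 0.245 F [3.  5.  0.5]
```

Call:
arm_command(plan=[{"translation":[-1.2,-0.5,2],"twist":0,"gripper":0.1},{"translation":[-1.2,-0.5,4],"twist":0,"gripper":0.1},{"translation":[-1.2,-0.5,6],"twist":0,"gripper":0.1},{"translation":[-1.2,-0.5,6],"twist":0,"gripper":0.1},{"translation":[-1.2,-0.5,6],"twist":0,"gripper":0.1}])

```text
clock: 5.45
eef_pos: [658.4, 185.8, 130.5]
tcp_rot: [3.141, 0.005, -1.733]
contact_force: [-0.2, 0.4, -0.2]
opening: 0.243
```

```bash
python3 -c "
from h import *
M=camera_model('wrist');np.save('w6.npy',M,allow_pickle=True)
cv2.imwrite('pics/w6.png',grab_frame('wrist'))
go(659.8,186.1,58.5,-99.4)"
```

```text
shift cm [ 0.02 -0.02  7.34] twist 0.001 clock 5.5 tilt [ 0.002  0.005 -1.   ] pos [659.5 186.  131.9] open 0.244 F [ 0.1  0.5 -0.8]
```

View pics/w6.png

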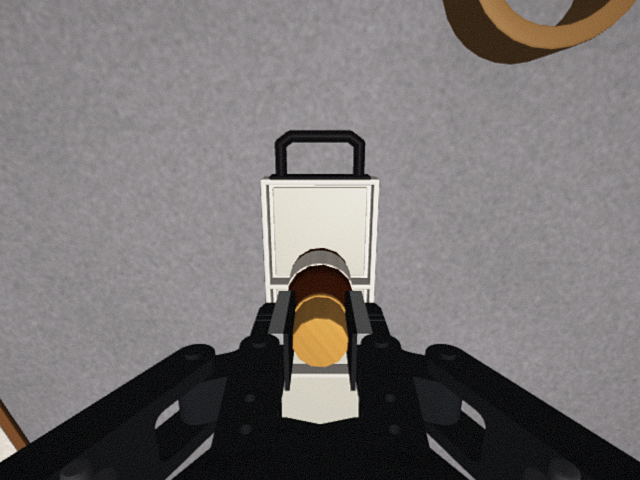

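```bash
python3 -c "
from h import *
M=np.load('w6.npy',allow_pickle=True).item()
for p in ((261.5,178),(379.5,178),(268,287),(375,287)): print(ray('wrist',p,20,M).round(1))
"
```

```text
[708.6 219.5  20. ]
[695.7 140.3  20. ]
[629.  231.4  20. ]
[616.4 152.9  20. ]
```

The wrist view puts the first pocket within 1.5 mm of the top-view value. I go down.

Call:
arm_command(plan=[{"translation":[0,-0.1,2.5],"twist":0,"gripper":0.1},{"translation":[0,-0.1,5],"twist":0,"gripper":0.1},{"translation":[0,-0.1,6.5],"twist":0,"gripper":0.1},{"translation":[0,-0.1,7],"twist":0,"gripper":0.1},{"translation":[0,-0.1,7.2],"twist":0,"gripper":0.1}])

```text
clock: 5.92
eef_pos: [660.5, 186.0, 59.8]
tcp_rot: [-3.141, 0.005, -1.734]
contact_force: [-0.3, -0.6, -0.3]
opening: 0.246
```

```bash
python3 -c "
from h import *
go(660.5,186.1,58.5,-99.4)"
```

```text
shift cm [-0.01  0.    0.13] twist 0.001 clock 5.92 tilt [ 0.002  0.005 -1.   ] pos [660.5 186.   59.8] open 0.246 F [-0.3 -0.6 -0.3]
```

Call:
arm_command(plan=[{"translation":[0,0,0.1],"twist":0,"gripper":0.1},{"translation":[0,0,0.15],"twist":0,"gripper":0.1},{"translation":[0,0,0.15],"twist":0,"gripper":0.1},{"translation":[0,0,0.15],"twist":0,"gripper":0.1},{"translation":[0,0,0.15],"twist":0,"gripper":0.1}])

```text
clock: 6.33
eef_pos: [660.9, 186.1, 59.1]
tcp_rot: [-3.14, 0.006, -1.734]
contact_force: [0.0, -0.0, -1.4]
opening: 0.241
```

```bash
python3 -c "
from h import *
go(660.5,186.1,58.5,-99.4)"
```

```text
shift cm [0.01 0.04 0.06] twist 0.001 clock 6.33 tilt [ 0.003  0.005 -1.   ] pos [660.9 186.1  59.1] open 0.241 F [ 0.  -0.  -1.4]
```

Call:
arm_command(plan=[{"translation":[0,0,0.15],"twist":0,"gripper":0.1},{"translation":[0,0,0.25],"twist":0,"gripper":0.1},{"translation":[0,0,0.25],"twist":0,"gripper":0.1},{"translation":[0,0,0.25],"twist":0,"gripper":0.1},{"translation":[0,0,0.25],"twist":0,"gripper":0.1}])

```text
clock: 6.75
eef_pos: [661.8, 186.3, 58.4]
tcp_rot: [-3.138, 0.007, -1.734]
contact_force: [-2.5, -0.4, 11.7]
opening: 0.244
```

```bash
python3 -c "
from h import *
go(660.5,186.1,58.5,-99.4)"
```

```text
shift cm [ 0.04  0.13 -0.01] twist 0.001 clock 6.75 tilt [ 0.005  0.006 -1.   ] pos [661.8 186.3  58.4] open 0.244 F [-2.5 -0.4 11.7]
```

Contact at z 58.4, 11.7 N: the bottle is seated. I release to 0.5 and go up.

Call:
arm_command(plan=[{"translation":[0,0,0],"twist":0,"gripper":0.25},{"translation":[0,0,0],"twist":0,"gripper":0.35},{"translation":[0,0,0],"twist":0,"gripper":0.5},{"translation":[0,0,0],"twist":0,"gripper":0.6},{"translation":[0,0,0],"twist":0,"gripper":0.6}])

```text
clock: 7.17
eef_pos: [661.7, 186.2, 58.2]
tcp_rot: [-3.138, 0.006, -1.734]
contact_force: [-0.3, 0.5, 0.9]
opening: 0.599
```

Call:
arm_command(plan=[{"translation":[0,0,-1],"twist":0,"gripper":0.6},{"translation":[0,0,-3],"twist":0,"gripper":0.6},{"translation":[0,0,-6],"twist":0,"gripper":0.6},{"translation":[0,0,-9],"twist":0,"gripper":0.8},{"translation":[0,0,-12],"twist":0,"gripper":0.8}])

```text
clock: 7.58
eef_pos: [660.9, 185.5, 179.9]
tcp_rot: [-3.138, 0.006, -1.734]
contact_force: [0.7, 1.1, 0.1]
opening: 0.802
```

```bash
python3 -c "
from h import *
cv2.imwrite('pics/s7.png',grab_frame('scene')[100:300,300:540].repeat(2,0).repeat(2,1))
go(520.5,-194.5,170,-115)"
```

```text
shift cm [39.92  8.01  1.21] twist 0.274 clock 7.63 tilt [ 0.013  0.008 -1.   ] pos [664.1 186.4 187. ] open 0.802 F [1.9 0.9 4.6]
```

View pics/s7.png

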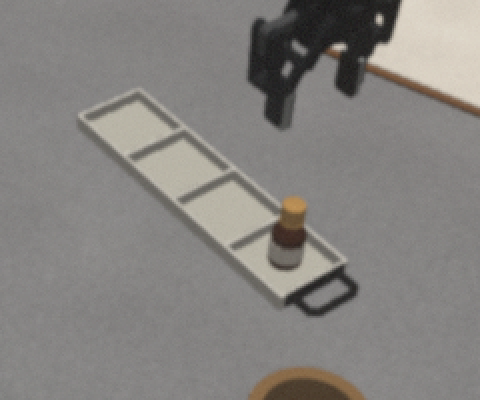

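Small stands in the handle pocket. Next is the jar.

Call:
arm_command(plan=[{"translation":[39.9,8.0,1],"twist":0.274,"gripper":0.85},{"translation":[39.9,8.0,1],"twist":0.274,"gripper":0.85},{"translation":[39.9,8.0,1],"twist":0.274,"gripper":0.85},{"translation":[39.9,8.0,1],"twist":0.274,"gripper":0.85},{"translation":[39.9,8.0,1],"twist":0.274,"gripper":0.85}])

```text
clock: 8.05
eef_pos: [588.0, -11.3, 175.6]
tcp_rot: [-3.133, 0.013, -2.007]
contact_force: [1.3, -0.9, 0.2]
opening: 0.849
```

```bash
python3 -c "
from h import *
go(520.5,-194.5,160,-115)"
```

```text
shift cm [19.48 -1.62  1.33] twist -0.0 clock 8.05 tilt [ 0.013  0.008 -1.   ] pos [588.  -11.3 175.6] open 0.849 F [ 1.3 -0.9  0.2]
```

Call:
arm_command(plan=[{"translation":[4,-0.3,0.3],"twist":0,"gripper":0.85},{"translation":[9,-0.8,0.8],"twist":0,"gripper":0.85},{"translation":[14,-1.2,1],"twist":0,"gripper":0.85},{"translation":[18,-1.5,1.3],"twist":0,"gripper":0.85},{"translation":[19.5,-1.6,1.3],"twist":0,"gripper":0.85}])

```text
clock: 8.47
eef_pos: [518.8, -197.2, 160.5]
tcp_rot: [-3.133, 0.012, -2.008]
contact_force: [0.5, -0.6, -1.5]
opening: 0.85
```

```bash
python3 -c "
from h import *
go(520.5,-194.5,100,-115)"
```

```text
shift cm [-0.24  0.01  6.06] twist -0.001 clock 8.47 tilt [ 0.013  0.007 -1.   ] pos [ 518.8 -197.2  160.5] open 0.85 F [ 0.5 -0.6 -1.5]
```

Call:
arm_command(plan=[{"translation":[-0.2,0,2],"twist":0,"gripper":0.85},{"translation":[-0.2,0,4],"twist":0,"gripper":0.85},{"translation":[-0.2,0,6],"twist":0,"gripper":0.85},{"translation":[-0.2,0,6],"twist":0,"gripper":0.85},{"translation":[-0.2,0,6],"twist":0,"gripper":0.85}])

```text
clock: 8.88
eef_pos: [519.9, -194.7, 100.3]
tcp_rot: [-3.134, 0.012, -2.008]
contact_force: [0.4, 0.4, 1.2]
opening: 0.85
```

```bash
python3 -c "
from h import *
go(520.5,-194.5,44,-115)
cv2.imwrite('pics/w8.png',grab_frame('wrist'))"
```

```text
shift cm [ 0.02 -0.    5.63] twist -0.001 clock 8.88 tilt [ 0.012  0.008 -1.   ] pos [ 519.9 -194.7  100.3] open 0.85 F [0.4 0.4 1.2]
```

View pics/w8.png

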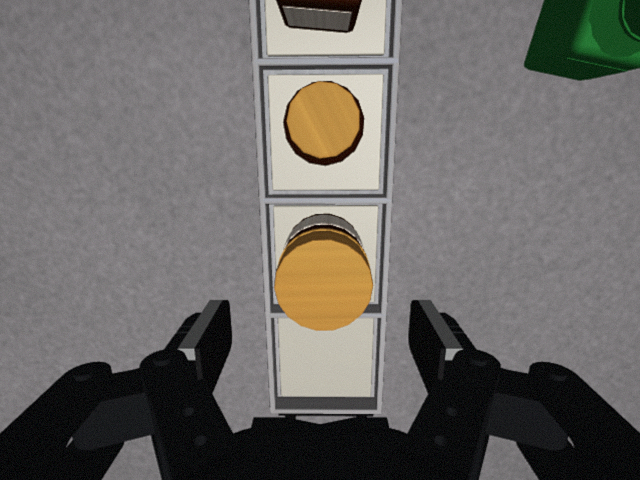

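The jar cap is at column 323, about 1.3 mm off. I go down with that correction.

Call:
arm_command(plan=[{"translation":[0.13,0,1.5],"twist":0,"gripper":0.85},{"translation":[0.13,0,3],"twist":0,"gripper":0.85},{"translation":[0.13,0,4.5],"twist":0,"gripper":0.85},{"translation":[0.13,0,5.6],"twist":0,"gripper":0.85},{"translation":[0.13,0,5.6],"twist":0,"gripper":0.85}])

```text
clock: 9.35
eef_pos: [520.6, -195.3, 44.5]
tcp_rot: [-3.134, 0.012, -2.007]
contact_force: [-0.5, 0.1, 0.0]
opening: 0.85
```

```bash
python3 -c "
from h import *
go(520.5,-194.5,44,-115)
cv2.imwrite('pics/w9.png',grab_frame('wrist'))"
```

```text
shift cm [-0.07  0.04  0.05] twist -0.0 clock 9.35 tilt [ 0.012  0.008 -1.   ] pos [ 520.6 -195.3   44.5] open 0.85 F [-0.5  0.1  0. ]
```

View pics/w9.png

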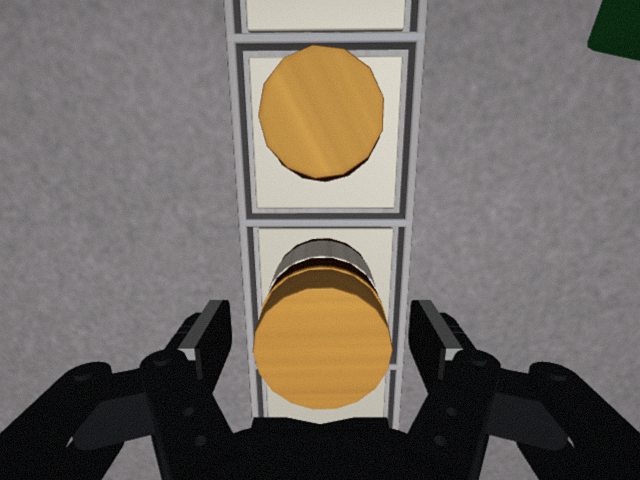

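The jar is within 1 mm of the jaw middle, so I close.

Call:
arm_command(plan=[{"translation":[0.07,0,0],"twist":0,"gripper":0.7},{"translation":[0.07,0,0],"twist":0,"gripper":0.6},{"translation":[0.07,0,0],"twist":0,"gripper":0.45},{"translation":[0.07,0,0],"twist":0,"gripper":0.4},{"translation":[0.07,0,0],"twist":0,"gripper":0.4}], squeeze=40)

```text
clock: 9.82
eef_pos: [521.5, -196.5, 46.8]
tcp_rot: [-3.131, 0.012, -2.007]
contact_force: [-1.3, 0.6, 6.3]
opening: 0.573
```

Call:
arm_command(plan=[{"translation":[0,0,-1],"twist":0,"gripper":0.4},{"translation":[0,0,-3],"twist":0,"gripper":0.4},{"translation":[0,0,-6],"twist":0,"gripper":0.4},{"translation":[0,0,-9],"twist":0,"gripper":0.4},{"translation":[0,0,-11],"twist":0,"gripper":0.4}])

```text
clock: 10.23
eef_pos: [520.7, -197.6, 160.5]
tcp_rot: [-3.128, 0.013, -2.007]
contact_force: [-0.1, -1.0, -1.8]
opening: 0.574
```

```bash
python3 -c "
from h import *
go(583.5,198.8,180,-99.4)
cv2.imwrite('pics/w10.png',grab_frame('wrist'))"
```

```text
shift cm [-38.6   11.04  -1.61] twist -0.272 clock 10.23 tilt [ 0.018  0.006 -1.   ] pos [ 520.7 -197.6  160.5] open 0.574 F [-0.1 -1.  -1.8]
```

View pics/w10.png

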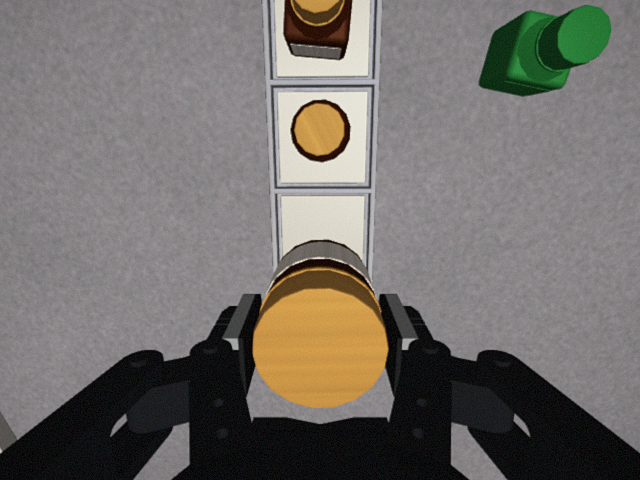

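The jar is held (0.574 is about 49 mm). I carry it over.

Call:
arm_command(plan=[{"translation":[-2,0.6,-0.2],"twist":-0.03,"gripper":0.4},{"translation":[-6,1.7,-0.4],"twist":-0.06,"gripper":0.4},{"translation":[-10,2.9,-0.6],"twist":-0.1,"gripper":0.4},{"translation":[-14,4,-0.8],"twist":-0.14,"gripper":0.4},{"translation":[-18,5.1,-1],"twist":-0.18,"gripper":0.4}])

```text
clock: 10.7
eef_pos: [552.0, -12.0, 176.2]
tcp_rot: [-3.12, 0.01, -1.826]
contact_force: [1.0, -0.4, -1.7]
opening: 0.569
```

```bash
python3 -c "
from h import *
go(583.5,198.8,170,-99.4)"
```

```text
shift cm [-21.19   2.29   0.77] twist -0.091 clock 10.7 tilt [ 0.023  0.004 -1.   ] pos [552.  -12.  176.2] open 0.569 F [ 1.  -0.4 -1.7]
```

Call:
arm_command(plan=[{"translation":[-6,0.7,0.3],"twist":-0.03,"gripper":0.4},{"translation":[-12,1.3,0.5],"twist":-0.06,"gripper":0.4},{"translation":[-17.5,1.9,0.8],"twist":-0.09,"gripper":0.4},{"translation":[-21.2,2.3,0.8],"twist":-0.091,"gripper":0.4},{"translation":[-21.2,2.3,0.8],"twist":-0.091,"gripper":0.4}])

```text
clock: 11.12
eef_pos: [582.3, 194.5, 170.6]
tcp_rot: [-3.119, 0.008, -1.735]
contact_force: [-0.0, 0.2, -2.1]
opening: 0.575
```

```bash
python3 -c "
from h import *
go(583.5,198.8,90,-99.4)"
```

```text
shift cm [-0.38  0.13  8.06] twist 0.0 clock 11.12 tilt [ 0.024  0.004 -1.   ] pos [582.3 194.5 170.6] open 0.575 F [-0.   0.2 -2.1]
```

Call:
arm_command(plan=[{"translation":[-0.4,0.1,2],"twist":0,"gripper":0.4},{"translation":[-0.4,0.1,4],"twist":0,"gripper":0.4},{"translation":[-0.4,0.1,6],"twist":0,"gripper":0.4},{"translation":[-0.4,0.1,8],"twist":0,"gripper":0.4},{"translation":[-0.4,0.1,8],"twist":0,"gripper":0.4}])

```text
clock: 11.53
eef_pos: [581.3, 198.3, 87.5]
tcp_rot: [-3.124, 0.005, -1.734]
contact_force: [-0.7, -0.9, -1.2]
opening: 0.57
```

```bash
python3 -c "
from h import *
go(583.5,198.8,48.5,-99.4)
cv2.imwrite('pics/w11.png',grab_frame('wrist'));cv2.imwrite('pics/s11.png',grab_frame('scene')[100:300,300:540].repeat(2,0).repeat(2,1))"
```

```text
shift cm [-0.07 -0.14  3.9 ] twist 0.0 clock 11.53 tilt [ 0.018  0.002 -1.   ] pos [581.3 198.3  87.5] open 0.57 F [-0.7 -0.9 -1.2]
```

View pics/w11.png

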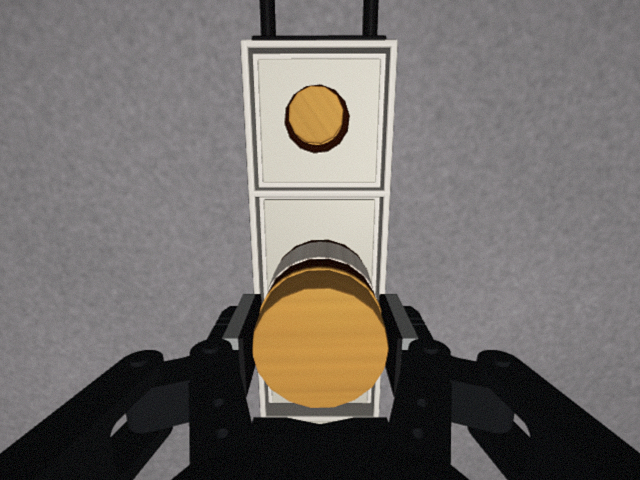

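View pics/s11.png

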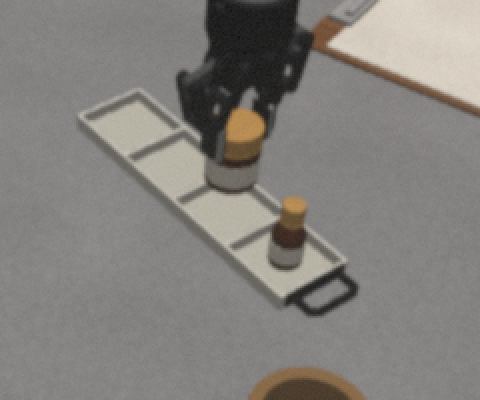

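The jar is lined up over the second pocket. I go down to contact at about z 47.

Call:
arm_command(plan=[{"translation":[-0.1,-0.15,1.2],"twist":0,"gripper":0.4},{"translation":[-0.1,-0.15,2.4],"twist":0,"gripper":0.4},{"translation":[-0.1,-0.15,3.4],"twist":0,"gripper":0.4},{"translation":[-0.1,-0.15,3.8],"twist":0,"gripper":0.4},{"translation":[-0.1,-0.15,4.0],"twist":0,"gripper":0.4}])

```text
clock: 12.05
eef_pos: [585.3, 199.4, 49.6]
tcp_rot: [-3.122, 0.006, -1.735]
contact_force: [0.7, 0.0, -1.4]
opening: 0.571
```

```bash
python3 -c "
from h import *
go(583.5,198.8,46.5,-99.4)"
```

```text
shift cm [0.09 0.18 0.31] twist -0.0 clock 12.05 tilt [ 0.021  0.003 -1.   ] pos [585.3 199.4  49.6] open 0.571 F [ 0.7  0.  -1.4]
```

Call:
arm_command(plan=[{"translation":[0.05,0,0.15],"twist":0,"gripper":0.4},{"translation":[0.05,0,0.25],"twist":0,"gripper":0.4},{"translation":[0.05,0,0.35],"twist":0,"gripper":0.4},{"translation":[0.05,0,0.35],"twist":0,"gripper":0.4},{"translation":[0.05,0,0.35],"twist":0,"gripper":0.4}])

```text
clock: 12.47
eef_pos: [585.5, 198.6, 46.9]
tcp_rot: [-3.121, 0.006, -1.735]
contact_force: [-2.1, -2.4, 5.6]
opening: 0.573
```

```bash
python3 -c "
from h import *
go(583.5,198.8,46.5,-99.4)"
```

```text
shift cm [0.02 0.2  0.04] twist 0.0 clock 12.47 tilt [ 0.021  0.003 -1.   ] pos [585.5 198.6  46.9] open 0.573 F [-2.1 -2.4  5.6]
```

Seated with 5.6 N. I release and go up.

Call:
arm_command(plan=[{"translation":[0,0,0],"twist":0,"gripper":0.6},{"translation":[0,0,0],"twist":0,"gripper":0.7},{"translation":[0,0,0],"twist":0,"gripper":0.85},{"translation":[0,0,0],"twist":0,"gripper":0.85},{"translation":[0,0,0],"twist":0,"gripper":0.85}])

```text
clock: 12.88
eef_pos: [585.6, 198.8, 46.9]
tcp_rot: [-3.121, 0.006, -1.735]
contact_force: [-0.9, 0.3, 0.4]
opening: 0.852
```

Call:
arm_command(plan=[{"translation":[0,0,-3],"twist":0,"gripper":0.85},{"translation":[0,0,-7],"twist":0,"gripper":0.85},{"translation":[0,0,-11],"twist":0,"gripper":0.85},{"translation":[0,0,-13],"twist":0,"gripper":0.7},{"translation":[0,0,-13],"twist":0,"gripper":0.6}])

```text
clock: 13.3
eef_pos: [585.7, 199.5, 182.5]
tcp_rot: [-3.113, 0.011, -1.735]
contact_force: [1.4, 0.4, 1.2]
opening: 0.603
```

```bash
python3 -c "
from h import *
go(590.3,-227,180,-115)
cv2.imwrite('pics/s12.png',grab_frame('scene')[100:300,300:540].repeat(2,0).repeat(2,1))"
```

```text
shift cm [ 4.20e+01 -7.41e+00  1.00e-02] twist 0.272 clock 13.3 tilt [ 0.03   0.006 -1.   ] pos [585.7 199.5 182.5] open 0.603 F [1.4 0.4 1.2]
```

View pics/s12.png

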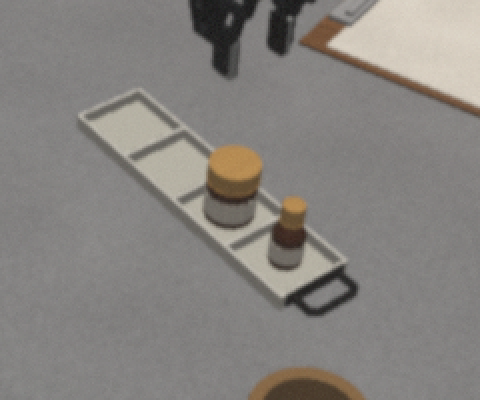

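Two bottles are seated. I move to the tall one.

Call:
arm_command(plan=[{"translation":[42,-7.4,-0.5],"twist":0.272,"gripper":0.6},{"translation":[42,-7.4,-0.5],"twist":0.272,"gripper":0.6},{"translation":[42,-7.4,-0.5],"twist":0.272,"gripper":0.6},{"translation":[42,-7.4,-0.5],"twist":0.272,"gripper":0.6},{"translation":[42,-7.4,-0.5],"twist":0.272,"gripper":0.6}])

```text
clock: 13.77
eef_pos: [584.4, -11.6, 178.1]
tcp_rot: [-3.122, 0.014, -2.006]
contact_force: [1.5, -0.5, 0.0]
opening: 0.604
```

```bash
python3 -c "
from h import *
go(590.3,-227,190,-115)"
```

```text
shift cm [19.26 -9.65 -1.28] twist 0.001 clock 13.77 tilt [ 0.024  0.005 -1.   ] pos [584.4 -11.6 178.1] open 0.604 F [ 1.5 -0.5  0. ]
```

Call:
arm_command(plan=[{"translation":[19.3,-9.7,-1.3],"twist":0,"gripper":0.6},{"translation":[19.3,-9.7,-1.3],"twist":0,"gripper":0.6},{"translation":[19.3,-9.7,-1.3],"twist":0,"gripper":0.6},{"translation":[19.3,-9.7,-1.3],"twist":0,"gripper":0.6},{"translation":[19.3,-9.7,-1.3],"twist":0,"gripper":0.6}])

```text
clock: 14.18
eef_pos: [589.2, -219.7, 187.9]
tcp_rot: [-3.124, 0.014, -2.006]
contact_force: [-0.4, 0.6, 0.0]
opening: 0.599
```

Call:
arm_command(plan=[{"translation":[0.5,-0.3,0],"twist":0,"gripper":0.6},{"translation":[0.5,-0.3,0],"twist":0,"gripper":0.6},{"translation":[0.5,-0.3,0],"twist":0,"gripper":0.6},{"translation":[0.5,-0.3,2],"twist":0,"gripper":0.6},{"translation":[0.5,-0.3,5],"twist":0,"gripper":0.6}])

```text
clock: 14.6
eef_pos: [592.7, -224.1, 139.5]
tcp_rot: [-3.12, 0.015, -2.005]
contact_force: [1.0, -0.2, 0.1]
opening: 0.599
```

```bash
python3 -c "
from h import *
go(590.3,-227,130,-115)"
```

```text
shift cm [0.38 0.11 0.94] twist 0.002 clock 14.6 tilt [ 0.026  0.005 -1.   ] pos [ 592.7 -224.1  139.5] open 0.599 F [ 1.  -0.2  0.1]
```

Call:
arm_command(plan=[{"translation":[0.4,0.1,0],"twist":0,"gripper":0.6},{"translation":[0.4,0.1,0],"twist":0,"gripper":0.6},{"translation":[0.4,0.1,0],"twist":0,"gripper":0.6},{"translation":[0.4,0.1,0],"twist":0,"gripper":0.6},{"translation":[0.4,0.1,-4],"twist":0,"gripper":0.6}])

```text
clock: 15.02
eef_pos: [585.7, -225.7, 174.4]
tcp_rot: [-3.13, 0.015, -2.005]
contact_force: [-0.9, 0.3, -0.5]
opening: 0.595
```

```bash
python3 -c "
from h import *
go(590.3,-227,130,-115)"
```

```text
shift cm [-0.01 -0.42  4.45] twist 0.002 clock 15.02 tilt [ 0.017  0.008 -1.   ] pos [ 585.7 -225.7  174.4] open 0.595 F [-0.9  0.3 -0.5]
```

Call:
arm_command(plan=[{"translation":[0,-0.4,2.5],"twist":0,"gripper":0.6},{"translation":[0,-0.4,4.4],"twist":0,"gripper":0.6},{"translation":[0,-0.4,4.4],"twist":0,"gripper":0.6},{"translation":[0,-0.4,4.4],"twist":0,"gripper":0.6},{"translation":[0,-0.4,4.4],"twist":0,"gripper":0.6}])

```text
clock: 15.43
eef_pos: [590.8, -227.1, 131.9]
tcp_rot: [-3.128, 0.015, -2.005]
contact_force: [-0.0, -0.2, -0.1]
opening: 0.603
```

```bash
python3 -c "
from h import *
go(590.3,-227,79,-115)
cv2.imwrite('pics/w13.png',grab_frame('wrist'))"
```

```text
shift cm [0.09 0.12 5.29] twist 0.002 clock 15.43 tilt [ 0.018  0.008 -1.   ] pos [ 590.8 -227.1  131.9] open 0.603 F [-0.  -0.2 -0.1]
```

View pics/w13.png

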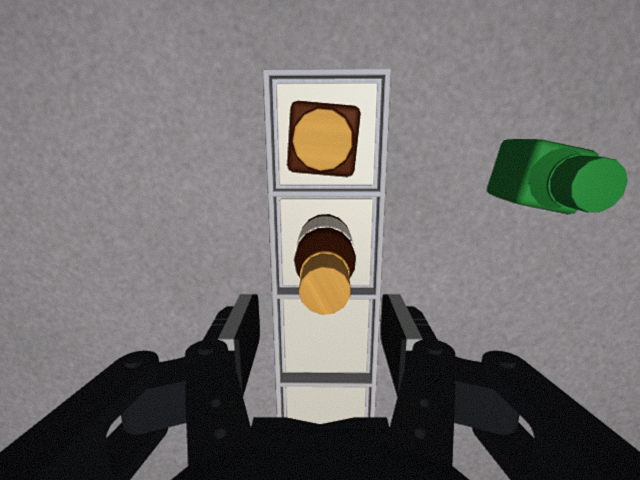

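The tall cap is at column 325, so I correct +0.2 cm in tool x and go down.

Call:
arm_command(plan=[{"translation":[0.22,0.1,0.5],"twist":0,"gripper":0.6},{"translation":[0.22,0.1,2],"twist":0,"gripper":0.6},{"translation":[0.22,0.1,3.5],"twist":0,"gripper":0.6},{"translation":[0.22,0.1,5],"twist":0,"gripper":0.6},{"translation":[0.22,0.1,5],"twist":0,"gripper":0.6}])

```text
clock: 15.9
eef_pos: [588.6, -228.0, 79.8]
tcp_rot: [-3.131, 0.015, -2.005]
contact_force: [-0.3, -0.3, 0.2]
opening: 0.601
```

```bash
python3 -c "
from h import *
go(590.3,-227,79,-115)
cv2.imwrite('pics/w14.png',grab_frame('wrist'))"
```

```text
shift cm [-0.16 -0.11  0.09] twist 0.002 clock 15.9 tilt [ 0.016  0.009 -1.   ] pos [ 588.6 -228.    79.8] open 0.601 F [-0.3 -0.3  0.2]
```

View pics/w14.png

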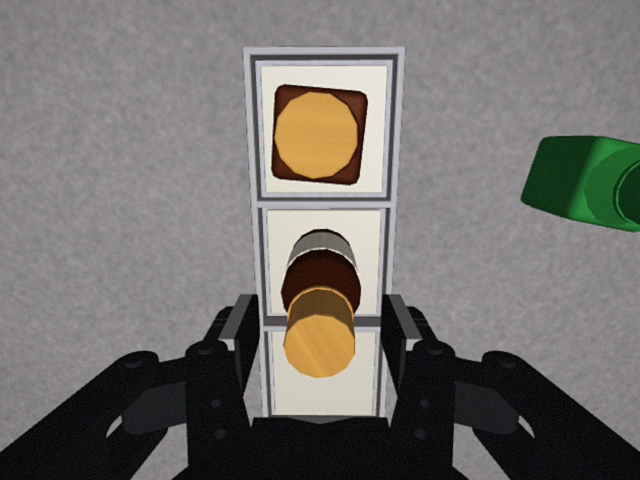

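The tall cap is centred at column 320, so I close.

Call:
arm_command(plan=[{"translation":[0,0,0],"twist":0,"gripper":0.4},{"translation":[0,0,0],"twist":0,"gripper":0.32},{"translation":[0,0,0],"twist":0,"gripper":0.2},{"translation":[0,0,0],"twist":0,"gripper":0.15},{"translation":[0,0,0],"twist":0,"gripper":0.15}], squeeze=40)

```text
clock: 16.37
eef_pos: [590.0, -228.6, 82.4]
tcp_rot: [-3.128, 0.015, -2.005]
contact_force: [-0.8, -0.8, 6.3]
opening: 0.292
```

Call:
arm_command(plan=[{"translation":[0,0,-2],"twist":0,"gripper":0.15},{"translation":[0,0,-5],"twist":0,"gripper":0.15},{"translation":[0,0,-8],"twist":0,"gripper":0.15},{"translation":[0,0,-10],"twist":0,"gripper":0.15},{"translation":[0,0,-10.5],"twist":0,"gripper":0.15}])

```text
clock: 16.78
eef_pos: [589.8, -230.1, 191.5]
tcp_rot: [-3.122, 0.015, -2.005]
contact_force: [0.7, -0.5, -0.3]
opening: 0.29
```

```bash
python3 -c "
from h import *
go(506.5,211.4,190,-99.4)
cv2.imwrite('pics/w15.png',grab_frame('wrist'))"
```

```text
shift cm [-36.55  26.13   0.19] twist -0.27 clock 16.78 tilt [ 0.024  0.005 -1.   ] pos [ 589.8 -230.1  191.5] open 0.29 F [ 0.7 -0.5 -0.3]
```

View pics/w15.png

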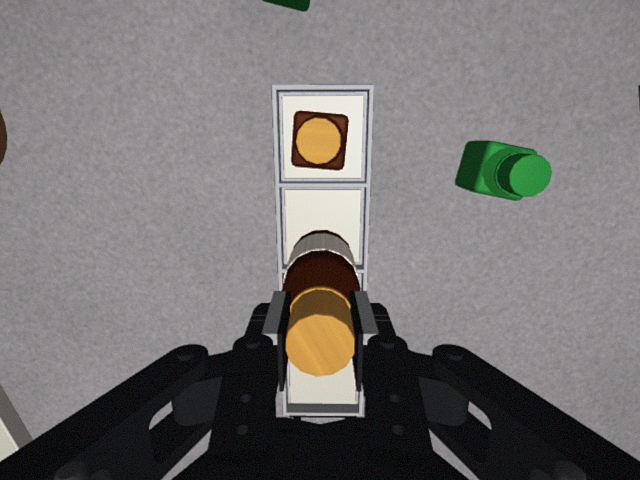

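The tall bottle is held (0.29 is about 25 mm). I carry it to the third pocket.

Call:
arm_command(plan=[{"translation":[-2.5,1.8,-0.2],"twist":-0.03,"gripper":0.15},{"translation":[-6,4.3,-0.2],"twist":-0.06,"gripper":0.15},{"translation":[-9.5,6.8,-0.2],"twist":-0.1,"gripper":0.15},{"translation":[-13,9.3,-0.2],"twist":-0.14,"gripper":0.15},{"translation":[-16.5,11.8,-0.2],"twist":-0.18,"gripper":0.15}])

```text
clock: 17.25
eef_pos: [551.0, -34.3, 190.9]
tcp_rot: [-3.123, 0.011, -1.823]
contact_force: [1.0, -0.4, -2.2]
opening: 0.291
```

```bash
python3 -c "
from h import *
go(506.5,211.4,185,-99.4)"
```

```text
shift cm [-22.67  10.46   0.64] twist -0.089 clock 17.25 tilt [ 0.021  0.006 -1.   ] pos [551.  -34.3 190.9] open 0.291 F [ 1.  -0.4 -2.2]
```

Call:
arm_command(plan=[{"translation":[-5.5,2.5,0.3],"twist":-0.03,"gripper":0.15},{"translation":[-11,5,0.5],"twist":-0.06,"gripper":0.15},{"translation":[-16.5,7.6,0.6],"twist":-0.09,"gripper":0.15},{"translation":[-21,9.7,0.6],"twist":-0.09,"gripper":0.15},{"translation":[-22.7,10.5,0.6],"twist":-0.09,"gripper":0.15}])

```text
clock: 17.67
eef_pos: [512.4, 170.2, 184.1]
tcp_rot: [-3.124, 0.008, -1.733]
contact_force: [0.4, 0.2, -1.7]
opening: 0.288
```

```bash
python3 -c "
from h import *
go(506.5,211.4,125,-99.4)"
```

```text
shift cm [-3.92  1.35  5.92] twist 0.002 clock 17.67 tilt [ 0.018  0.005 -1.   ] pos [512.4 170.2 184.1] open 0.288 F [ 0.4  0.2 -1.7]
```

Call:
arm_command(plan=[{"translation":[-2.5,0.9,0.5],"twist":0,"gripper":0.15},{"translation":[-3.9,1.4,2],"twist":0,"gripper":0.15},{"translation":[-3.9,1.4,4],"twist":0,"gripper":0.15},{"translation":[-3.9,1.4,6],"twist":0,"gripper":0.15},{"translation":[-3.9,1.4,6],"twist":0,"gripper":0.15}])

```text
clock: 18.08
eef_pos: [502.5, 210.5, 119.3]
tcp_rot: [-3.131, 0.004, -1.732]
contact_force: [-1.6, -0.8, -1.8]
opening: 0.289
```

```bash
python3 -c "
from h import *
go(506.5,211.4,84,-99.4)
cv2.imwrite('pics/w16.png',grab_frame('wrist'));cv2.imwrite('pics/s16.png',grab_frame('scene')[100:300,300:540].repeat(2,0).repeat(2,1))"
```

```text
shift cm [-0.14 -0.34  3.53] twist 0.003 clock 18.08 tilt [ 0.011  0.002 -1.   ] pos [502.5 210.5 119.3] open 0.289 F [-1.6 -0.8 -1.8]
```

View pics/w16.png

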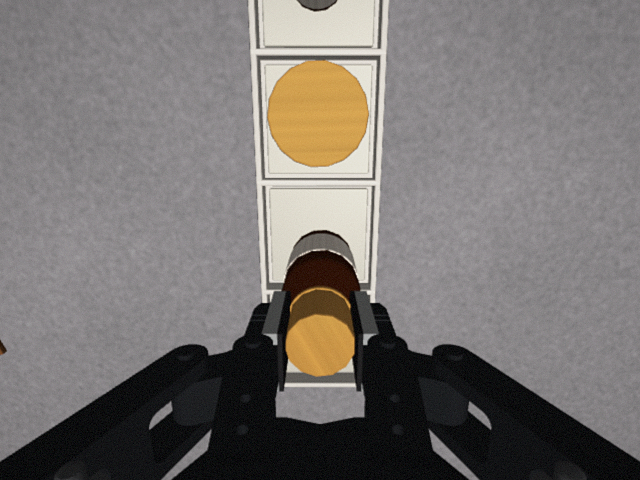

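View pics/s16.png

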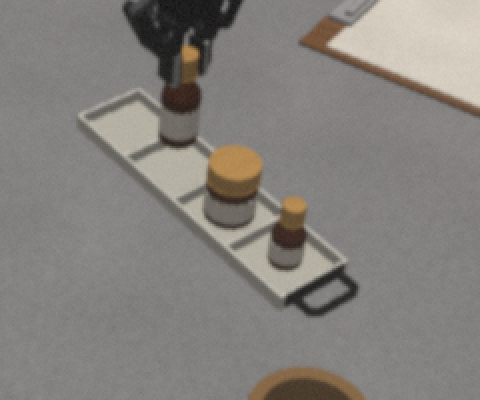

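Lined up over the third pocket. I go down.

Call:
arm_command(plan=[{"translation":[-0.1,-0.3,1],"twist":0,"gripper":0.15},{"translation":[-0.1,-0.3,2],"twist":0,"gripper":0.15},{"translation":[-0.1,-0.3,3],"twist":0,"gripper":0.15},{"translation":[-0.1,-0.3,3.4],"twist":0,"gripper":0.15},{"translation":[-0.1,-0.3,3.5],"twist":0,"gripper":0.15}])

```text
clock: 18.6
eef_pos: [507.8, 211.0, 86.6]
tcp_rot: [-3.129, 0.005, -1.734]
contact_force: [-1.4, -0.7, -1.2]
opening: 0.289
```

```bash
python3 -c "
from h import *
go(506.5,211.4,82,-99.4)"
```

```text
shift cm [-0.02  0.14  0.46] twist 0.001 clock 18.6 tilt [ 0.013  0.003 -1.   ] pos [507.8 211.   86.6] open 0.289 F [-1.4 -0.7 -1.2]
```

Call:
arm_command(plan=[{"translation":[0,0,0.2],"twist":0,"gripper":0.15},{"translation":[0,0,0.35],"twist":0,"gripper":0.15},{"translation":[0,0,0.45],"twist":0,"gripper":0.15},{"translation":[0,0,0.5],"twist":0,"gripper":0.15},{"translation":[0,0,0.5],"twist":0,"gripper":0.15}])

```text
clock: 19.02
eef_pos: [508.2, 211.0, 82.4]
tcp_rot: [-3.128, 0.006, -1.734]
contact_force: [-1.4, -1.1, 4.6]
opening: 0.288
```

```bash
python3 -c "
from h import *
go(506.5,211.4,82,-99.4)"
```

```text
shift cm [-0.01  0.18  0.04] twist 0.001 clock 19.02 tilt [ 0.014  0.003 -1.   ] pos [508.2 211.   82.4] open 0.288 F [-1.4 -1.1  4.6]
```

Seated with 4.6 N at the same height as at the pick. I release and go up.

Call:
arm_command(plan=[{"translation":[0,0,0],"twist":0,"gripper":0.3},{"translation":[0,0,0],"twist":0,"gripper":0.4},{"translation":[0,0,0],"twist":0,"gripper":0.6},{"translation":[0,0,0],"twist":0,"gripper":0.65},{"translation":[0,0,0],"twist":0,"gripper":0.65}])

```text
clock: 19.43
eef_pos: [508.3, 211.1, 82.5]
tcp_rot: [-3.128, 0.006, -1.734]
contact_force: [-0.8, -0.2, -0.6]
opening: 0.652
```

Call:
arm_command(plan=[{"translation":[0,0,-2],"twist":0,"gripper":0.65},{"translation":[0,0,-6],"twist":0,"gripper":0.65},{"translation":[0,0,-10],"twist":0,"gripper":0.65},{"translation":[0,0,-10.5],"twist":0,"gripper":0.6},{"translation":[0,0,-10.5],"twist":0,"gripper":0.6}])

```text
clock: 19.85
eef_pos: [508.7, 211.5, 190.6]
tcp_rot: [-3.123, 0.009, -1.733]
contact_force: [0.8, 0.7, -0.7]
opening: 0.598
```

```bash
python3 -c "
from h import *
go(652.5,-255.5,190,-115)
cv2.imwrite('pics/s17.png',grab_frame('scene')[100:300,300:540].repeat(2,0).repeat(2,1))"
```

```text
shift cm [ 43.76 -21.76   0.07] twist 0.274 clock 19.85 tilt [ 0.02   0.006 -1.   ] pos [508.7 211.5 190.6] open 0.598 F [ 0.8  0.7 -0.7]
```

View pics/s17.png

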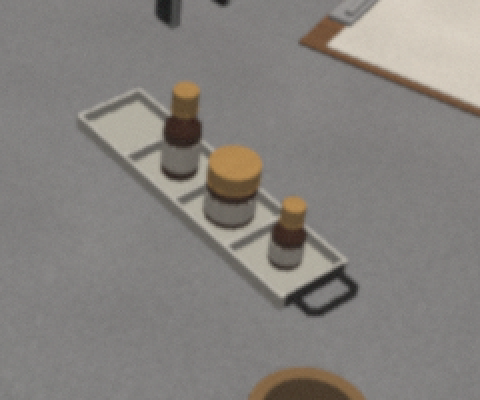

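Three are seated. The last is the square bottle: the amber one in the tray, not a green one.

Call:
arm_command(plan=[{"translation":[43.8,-21.8,0],"twist":0.274,"gripper":0.6},{"translation":[43.8,-21.8,0],"twist":0.274,"gripper":0.6},{"translation":[43.8,-21.8,0],"twist":0.274,"gripper":0.6},{"translation":[43.8,-21.8,0],"twist":0.274,"gripper":0.6},{"translation":[43.8,-21.8,0],"twist":0.274,"gripper":0.6}])

```text
clock: 20.32
eef_pos: [567.4, 9.9, 185.9]
tcp_rot: [-3.131, 0.01, -2.007]
contact_force: [0.4, 1.3, -0.8]
opening: 0.602
```

```bash
python3 -c "
from h import *
go(652.5,-255.5,190,-115)"
```

```text
shift cm [ 20.45 -18.93  -0.41] twist -0.0 clock 20.32 tilt [ 0.014  0.004 -1.   ] pos [567.4   9.9 185.9] open 0.602 F [ 0.4  1.3 -0.8]
```

Call:
arm_command(plan=[{"translation":[20.4,-18.9,-0.4],"twist":0,"gripper":0.6},{"translation":[20.4,-18.9,-0.4],"twist":0,"gripper":0.6},{"translation":[20.4,-18.9,-0.4],"twist":0,"gripper":0.6},{"translation":[20.4,-18.9,-0.4],"twist":0,"gripper":0.6},{"translation":[20.4,-18.9,-0.4],"twist":0,"gripper":0.6}])

```text
clock: 20.73
eef_pos: [630.1, -188.8, 186.8]
tcp_rot: [-3.135, 0.009, -2.007]
contact_force: [1.3, 0.4, -0.1]
opening: 0.6
```

```bash
python3 -c "
from h import *
go(652.5,-255.5,120,-115)"
```

```text
shift cm [ 5.16 -4.8   6.67] twist -0.0 clock 20.73 tilt [ 0.01   0.006 -1.   ] pos [ 630.1 -188.8  186.8] open 0.6 F [ 1.3  0.4 -0.1]
```

Call:
arm_command(plan=[{"translation":[5.2,-4.8,0],"twist":0,"gripper":0.6},{"translation":[5.2,-4.8,2],"twist":0,"gripper":0.6},{"translation":[5.2,-4.8,5],"twist":0,"gripper":0.6},{"translation":[5.2,-4.8,6.7],"twist":0,"gripper":0.6},{"translation":[5.2,-4.8,6.7],"twist":0,"gripper":0.6}])

```text
clock: 21.15
eef_pos: [648.2, -255.1, 112.4]
tcp_rot: [3.138, 0.009, -2.009]
contact_force: [-1.1, 0.5, -0.5]
opening: 0.6
```

```bash
python3 -c "
from h import *
go(652.5,-255.5,66,-115)
cv2.imwrite('pics/w18.png',grab_frame('wrist'))"
```

```text
shift cm [-0.11 -0.42  4.64] twist -0.002 clock 21.15 tilt [ 0.    0.01 -1.  ] pos [ 648.2 -255.1  112.4] open 0.6 F [-1.1  0.5 -0.5]
```

View pics/w18.png

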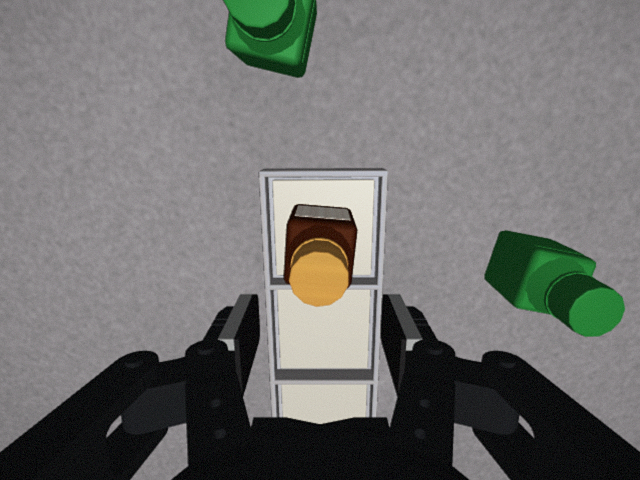

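The square amber cap is centred at column 320, and the green ones at (270,30) and (580,290) are well clear of the fingers. I go down.

Call:
arm_command(plan=[{"translation":[0,-0.45,0.3],"twist":0,"gripper":0.6},{"translation":[0,-0.45,1.8],"twist":0,"gripper":0.6},{"translation":[0,-0.45,3.2],"twist":0,"gripper":0.6},{"translation":[0,-0.45,4.4],"twist":0,"gripper":0.6},{"translation":[0,-0.45,4.4],"twist":0,"gripper":0.6}])

```text
clock: 21.62
eef_pos: [652.4, -255.7, 68.5]
tcp_rot: [3.137, 0.009, -2.008]
contact_force: [-1.4, -0.5, -1.3]
opening: 0.602
```

```bash
python3 -c "
from h import *
go(652.5,-255.5,67,-115)
cv2.imwrite('pics/w19.png',grab_frame('wrist'))"
```

```text
shift cm [-0.02  0.    0.15] twist -0.0 clock 21.62 tilt [-0.    0.01 -1.  ] pos [ 652.4 -255.7   68.5] open 0.602 F [-1.4 -0.5 -1.3]
```

View pics/w19.png

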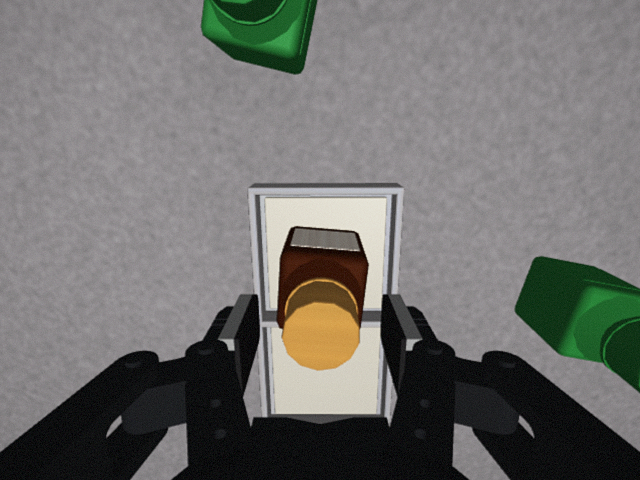

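The cap is centred. I shift 2 mm along the row and close.

Call:
arm_command(plan=[{"translation":[0.02,-0.2,0.05],"twist":0,"gripper":0.5},{"translation":[0.02,-0.2,0.05],"twist":0,"gripper":0.4},{"translation":[0.02,-0.2,0.05],"twist":0,"gripper":0.3},{"translation":[0.02,-0.2,0.05],"twist":0,"gripper":0.2},{"translation":[0.02,-0.2,0.05],"twist":0,"gripper":0.15}], squeeze=40)

```text
clock: 22.08
eef_pos: [655.3, -257.3, 70.2]
tcp_rot: [3.14, 0.009, -2.008]
contact_force: [1.3, -1.0, 3.4]
opening: 0.325
```

Call:
arm_command(plan=[{"translation":[0,0,0],"twist":0,"gripper":0.15},{"translation":[0,0,-2],"twist":0,"gripper":0.15},{"translation":[0,0,-5],"twist":0,"gripper":0.15},{"translation":[0,0,-8],"twist":0,"gripper":0.15},{"translation":[0,0,-11],"twist":0,"gripper":0.15}])

```text
clock: 22.5
eef_pos: [654.4, -258.0, 180.8]
tcp_rot: [3.139, 0.009, -2.008]
contact_force: [0.7, -0.8, -0.9]
opening: 0.324
```

```bash
python3 -c "
from h import *
go(429.5,224.1,190,-99.4)
cv2.imwrite('pics/w20.png',grab_frame('wrist'))"
```

```text
shift cm [-34.17  40.78  -0.49] twist -0.273 clock 22.5 tilt [ 0.001  0.009 -1.   ] pos [ 654.4 -258.   180.8] open 0.324 F [ 0.7 -0.8 -0.9]
```

View pics/w20.png

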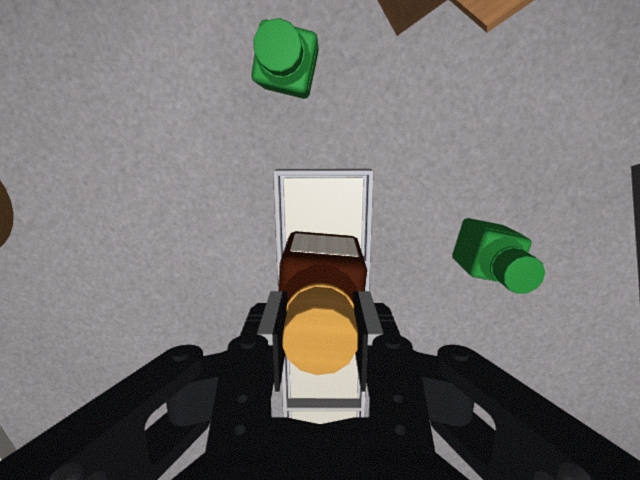

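The square bottle is held (0.324 is about 27.5 mm). I carry it to the fourth pocket.

Call:
arm_command(plan=[{"translation":[-2,2.4,-0.3],"twist":-0.03,"gripper":0.15},{"translation":[-4.5,5.4,-0.6],"twist":-0.06,"gripper":0.15},{"translation":[-7,8.4,-0.9],"twist":-0.09,"gripper":0.15},{"translation":[-9.5,11.4,-0.9],"twist":-0.12,"gripper":0.15},{"translation":[-12,14.4,-0.9],"twist":-0.15,"gripper":0.15}])

```text
clock: 22.97
eef_pos: [576.5, -88.4, 197.4]
tcp_rot: [-3.134, 0.009, -1.857]
contact_force: [0.7, -0.3, -0.8]
opening: 0.324
```

```bash
python3 -c "
from h import *
go(429.5,224.1,190,-99.4)"
```

```text
shift cm [-25.82  22.93   0.78] twist -0.122 clock 22.97 tilt [ 0.01   0.006 -1.   ] pos [576.5 -88.4 197.4] open 0.324 F [ 0.7 -0.3 -0.8]
```

Call:
arm_command(plan=[{"translation":[-3.2,2.9,0.1],"twist":-0.03,"gripper":0.15},{"translation":[-6.4,5.7,0.2],"twist":-0.06,"gripper":0.15},{"translation":[-9.6,8.6,0.3],"twist":-0.09,"gripper":0.15},{"translation":[-12.8,11.4,0.3],"twist":-0.12,"gripper":0.15},{"translation":[-16,14.2,0.3],"twist":-0.122,"gripper":0.15}])

```text
clock: 23.38
eef_pos: [487.0, 99.9, 194.5]
tcp_rot: [-3.133, 0.008, -1.733]
contact_force: [0.5, 0.8, -1.3]
opening: 0.321
```

```bash
python3 -c "
from h import *
go(429.5,224.1,190,-99.4)"
```

```text
shift cm [-11.32   7.69   0.47] twist 0.002 clock 23.38 tilt [ 0.009  0.006 -1.   ] pos [487.   99.9 194.5] open 0.321 F [ 0.5  0.8 -1.3]
```

Call:
arm_command(plan=[{"translation":[-4,3,0.3],"twist":0,"gripper":0.15},{"translation":[-7.5,5.5,0.4],"twist":0,"gripper":0.15},{"translation":[-10.5,7.3,0.4],"twist":0,"gripper":0.15},{"translation":[-11.3,7.7,0.4],"twist":0,"gripper":0.15},{"translation":[-11.3,7.7,0.4],"twist":0,"gripper":0.15}])

```text
clock: 23.8
eef_pos: [427.8, 226.7, 190.7]
tcp_rot: [-3.134, 0.008, -1.73]
contact_force: [-0.3, -1.3, -2.4]
opening: 0.328
```

```bash
python3 -c "
from h import *
go(429.5,224.1,110,-99.4)"
```

```text
shift cm [ 0.29 -0.14  8.07] twist 0.005 clock 23.8 tilt [ 0.009  0.007 -1.   ] pos [427.8 226.7 190.7] open 0.328 F [-0.3 -1.3 -2.4]
```

Call:
arm_command(plan=[{"translation":[0.3,-0.1,2],"twist":0.005,"gripper":0.15},{"translation":[0.3,-0.1,4.5],"twist":0.005,"gripper":0.15},{"translation":[0.3,-0.1,7],"twist":0.005,"gripper":0.15},{"translation":[0.3,-0.1,8],"twist":0.005,"gripper":0.15},{"translation":[0.3,-0.1,8],"twist":0.005,"gripper":0.15}])

```text
clock: 24.22
eef_pos: [427.7, 222.6, 108.6]
tcp_rot: [-3.137, 0.005, -1.735]
contact_force: [0.1, -0.8, -1.2]
opening: 0.326
```

```bash
python3 -c "
from h import *
go(429.5,224.1,72,-99.4)
cv2.imwrite('pics/w21.png',grab_frame('wrist'))"
```

```text
shift cm [-0.16 -0.14  3.66] twist -0.0 clock 24.22 tilt [ 0.005  0.005 -1.   ] pos [427.7 222.6 108.6] open 0.326 F [ 0.1 -0.8 -1.2]
```

View pics/w21.png

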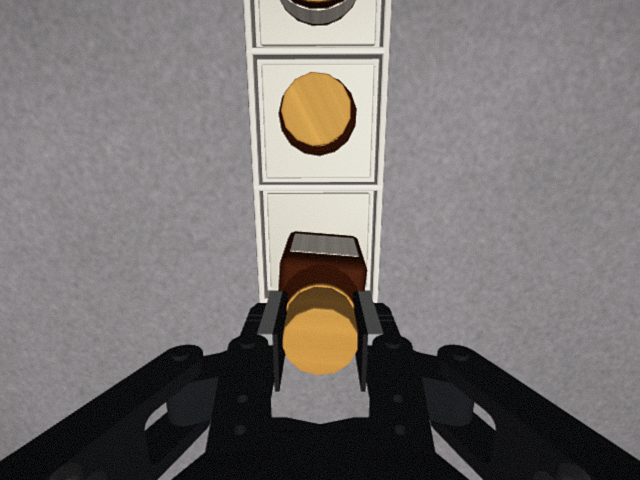

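Over the fourth pocket. I go down.

Call:
arm_command(plan=[{"translation":[-0.15,-0.15,1.2],"twist":0,"gripper":0.15},{"translation":[-0.15,-0.15,2.2],"twist":0,"gripper":0.15},{"translation":[-0.15,-0.15,3.2],"twist":0,"gripper":0.15},{"translation":[-0.15,-0.15,3.5],"twist":0,"gripper":0.15},{"translation":[-0.15,-0.15,3.5],"twist":0,"gripper":0.15}])

```text
clock: 24.68
eef_pos: [430.0, 224.3, 74.1]
tcp_rot: [-3.137, 0.006, -1.735]
contact_force: [-1.3, -0.4, -1.2]
opening: 0.324
```

```bash
python3 -c "
from h import *
go(429.5,224.1,70,-99.4)"
```

```text
shift cm [0.03 0.05 0.41] twist -0.001 clock 24.68 tilt [ 0.005  0.005 -1.   ] pos [430.  224.3  74.1] open 0.324 F [-1.3 -0.4 -1.2]
```

Call:
arm_command(plan=[{"translation":[0,0,0.2],"twist":0,"gripper":0.15},{"translation":[0,0,0.3],"twist":0,"gripper":0.15},{"translation":[0,0,0.4],"twist":0,"gripper":0.15},{"translation":[0,0,0.45],"twist":0,"gripper":0.15},{"translation":[0,0,0.45],"twist":0,"gripper":0.15}])

```text
clock: 25.1
eef_pos: [430.5, 224.4, 70.2]
tcp_rot: [-3.136, 0.006, -1.735]
contact_force: [-0.3, -0.9, 3.0]
opening: 0.322
```

```bash
python3 -c "
from h import *
go(429.5,224.1,70,-99.4)"
```

```text
shift cm [0.05 0.09 0.01] twist -0.0 clock 25.1 tilt [ 0.006  0.005 -1.   ] pos [430.5 224.4  70.2] open 0.322 F [-0.3 -0.9  3. ]
```

Seated (3 N, z 70.2 as at the pick). I release, go up and clear out.

Call:
arm_command(plan=[{"translation":[0,0,0],"twist":0,"gripper":0.33},{"translation":[0,0,0],"twist":0,"gripper":0.45},{"translation":[0,0,0],"twist":0,"gripper":0.65},{"translation":[0,0,0],"twist":0,"gripper":0.65},{"translation":[0,0,0],"twist":0,"gripper":0.65}])

```text
clock: 25.52
eef_pos: [430.5, 224.5, 70.2]
tcp_rot: [-3.136, 0.006, -1.735]
contact_force: [-0.2, -1.0, -0.9]
opening: 0.647
```

Call:
arm_command(plan=[{"translation":[0,0,-2],"twist":0,"gripper":0.65},{"translation":[0,0,-5],"twist":0,"gripper":0.65},{"translation":[0,0,-9],"twist":0,"gripper":0.65},{"translation":[0,0,-13],"twist":0,"gripper":0.65},{"translation":[0,0,-14],"twist":0,"gripper":0.65}])

```text
clock: 25.93
eef_pos: [432.0, 225.0, 215.8]
tcp_rot: [-3.13, 0.011, -1.735]
contact_force: [0.6, 0.9, 0.1]
opening: 0.651
```

Call:
arm_command(plan=[{"translation":[4,0,0],"twist":0,"gripper":0.65},{"translation":[8,0,0],"twist":0,"gripper":0.65},{"translation":[12,0,0],"twist":0,"gripper":0.65},{"translation":[16,0,0],"twist":0,"gripper":0.65},{"translation":[18,0,0],"twist":0,"gripper":0.65}])

```text
clock: 26.35
eef_pos: [401.0, 44.6, 213.5]
tcp_rot: [-3.131, 0.01, -1.735]
contact_force: [0.1, 0.2, 0.9]
opening: 0.652
```

Call:
arm_command(plan=[{"translation":[2,0,0],"twist":0,"gripper":0.65},{"translation":[2,0,0],"twist":0,"gripper":0.65},{"translation":[2,0,0],"twist":0,"gripper":0.65},{"translation":[2,0,0],"twist":0,"gripper":0.65},{"translation":[2,0,0],"twist":0,"gripper":0.65}])

```text
clock: 26.77
eef_pos: [398.0, 25.6, 213.3]
tcp_rot: [-3.13, 0.01, -1.735]
contact_force: [0.1, 1.1, 1.0]
opening: 0.648
```

```bash
python3 - <<'E'
from h import *
s=grab_frame('scene');t=grab_frame('top')
a=s[130:270,320:500].repeat(3,0).repeat(3,1)[:420,:540]
b=t[140:350,140:240].repeat(2,0).repeat(2,1)
o=np.hstack([a,b]);cv2.imwrite('pics/end.png',o)
hsv=cv2.cvtColor(t,cv2.COLOR_BGR2HSV);m=((hsv[...,0]>10)&(hsv[...,0]<28)&(hsv[...,1]>150)&(hsv[...,2]>110)).astype(np.uint8);m[:150]=0;m[:,:140]=0;m[:,240:]=0
n,l,st,c=cv2.connectedComponentsWithStats(m)
C=np.array([544.4,205.1]);an=np.deg2rad(-9.36);u=np.array([np.cos(an),np.sin(an)]);v=np.array([-u[1],u[0]])
k=0
for i in range(1,n):
    if st[i,4]>40:
        z=(80,74,110,94)[k];k+=1;d=ray('top',c[i],z)[:2]-C;print(st[i],z,(d@u).round(1),(d@v).round(1))
print(sense()['clock'],sense()['contact_force'],sense()['eef_pos'])
E
```

```text
[183 183  12  11 102] 80 117.4 -1.1
[170 219  28  27 589] 74 39.7 -1.9
[163 268  15  15 170] 110 -36.2 -2.1
[158 313  16  16 203] 94 -115.0 -1.5
26.8667 [ 0.13657812 -0.5964989   0.18566602] [397.93355547  25.67505094 213.29259201]
```

View pics/end.png

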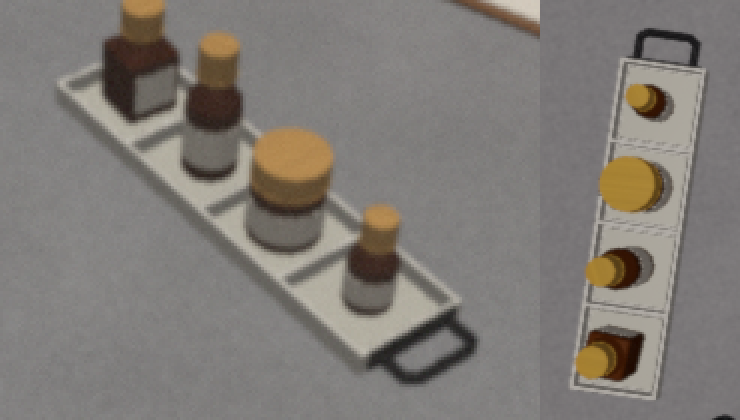

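All four stand upright within 3 mm of their pocket centres, in the order small, jar, tall, square from the handle. I hand in.

```bash
python3 -c "
from rig import job
print(job.sign_off())"
```

```text
the job is handed in; nothing more can be done
None
```

I moved all four bottles from the steel tray to the white tray, gripping each by its cap. Counted from the white tray's handle, the order is small, jar, tall, square, the same as it was from the steel tray's handle.

- **Placement:** my last scene and top pictures show all four standing upright. By the top view their caps lie at 117, 40, -36 and -115 mm along the row, against 117, 39, -39 and -117 mm given, and at most 2 mm to the side.
- **Limits:** the clock stood at about 27 s of the 104 s allowed. The highest force in any reading was about 12 N. I never reached for the green bottles, and the arm was well clear of everything when I handed in.
- **Disagreements:** the scene camera put the caps about 3 mm from where the top and wrist cameras did, so I centred each grasp by the wrist picture. One wrist reading taken while the arm was still moving was about 7 mm off, so I repeated it at rest. The tool also drifted up to about 1.7° from vertical, which had no visible effect on the bottles.

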